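# Register the instrument cases on the plate and scan their labels

## Robot

A 6-joint arm with a two-finger parallel gripper is mounted at the origin on the work surface. World frame = base frame: x ahead of the robot, y to its left, z up, the work surface at z = 0. Lengths are in mm, angles in rad, forces in N, time in s.
With the tool pointing down it reaches from about 300 to 750 mm from the base axis. Payload 8.5 kg.
Tool frame: the origin (TCP) lies at the very end of the fingers, on their centre line; the grasp point (between the pads) lies 19 mm behind it; z points along the fingers, y is the line along which they close (so a half turn about z gives the same grasp; the last joint's range is limited). The gripper opens to 88 mm and grips with 3 to 60 N. Pads are 18 mm wide; open, the fingers measure 123 mm over their backs; the gripper's body (75 mm by 187 mm) begins 45 mm behind the grasp point.
Start: joints at [-1.512, 0.381, 1.297, -0, 1.464, -0.215], TCP at [148.71, -529.495, 207.048] pointing down, gripper open.
Joint ranges: [-3.11, 3.11], [-0.89, 2.33], [0.22, 2.48], [-1.42, 4.56], [0.17, 2.85], [-2.88, 2.88]. Speed limits (rad/s): [2.39, 2.39, 3.14, 3.14, 3.14, 3.14].

## Interface

Orientations are given as a rotation vector (axis times angle).
In Python, from bench import env gives the robot as it stands.
- The arm moves only by the tool play_rows, never from a script. Its argument "motion" is a list of rows, each a list of 3 entries, a list of its own where there are three numbers: the shift along the tool's x, y, z scaled (see below), then the turn, a rotation vector about the tool's x, y, z scaled (see below), then the opening, from 0 (shut) to 1 (fully open). In form: [[[tx, ty, tz], [ax, ay, az], hand], ...]. A call has 1 to 20 rows; each row shifts and turns the commanded pose from where the row before left it, along the tool's axes as they then stand; what a row does not reach is not made up. The controller multiplies each number of a shift by 0.5 m and each number of a turn by 120 degrees. A row lasts 1/8 s, in which the tool goes at most 62.5 mm and 10.7 degrees, less where a joint would pass 70% of its speed; a pose out of reach is approached as far as the arm can. A call with a number of a shift or a turn outside -1 to 1 is refused whole. A call with a gripper value outside its range is refused whole. The fingers move at their own pace and stop on an object; "newtons" is the grip in N (left out, the last holds). Time passes only in rows, so rows that do not move let the fingers close. It gives the time, the measured TCP pose, the force, the opening and the grip force at its end, in the units of the state.
- env.sense(): the state, without advancing time (a new reading comes with each control period).
- env.camera(name): name is "scene" or "top" or "wrist"; returns a dict with "pixels" (400x640x3 uint8, blue, green, red), "range_z" (400x640 float32, mm along the optical axis (not along the pixel's ray), 0 where there is no reading), "intrinsics" (3x3 intrinsics, pixels), "k1" (the pictures are not rectified: a ray, as slopes to the right and down, at radius r is drawn at 1 + k1 r^2 times it, then the intrinsics apply), "extrinsics" (4x4, takes a point from camera to world coordinates); the wrist camera has in their place "mount" (4x4, takes a point from camera to tool coordinates, whose origin is the TCP and whose axes are the flange's). Camera axes: x right, y up, looking along -z (the intrinsics and any distortion apply to the point x, -y, -z); pixel columns grow to the right and rows downward; lengths in mm; the calibration is good to about 2 mm. A picture is of the moment at which its call begins: read the wrist's pose just before it.
- env.finish_job(): hands the job in; it is judged then, once.
Trained networks look in a picture, given as the dict that the camera call returned (one of the last four; its "shot" number tells which), for a name from the list of things; names that differ only in an ending like _2 or _b are one class to them, and where a whole thing is asked for, a point or a joint stands for the part that bears it (a point fixed in the world has none). Each returns a list of dicts, best first, with "p" (0 to 1); they miss things now and then, are a little off and sometimes report something else, mostly with a low value. They report only what shows in the picture. A call takes as long as a camera call. They do not tell look-alikes from the thing itself.
- env.silhouettes(picture, name): "region" (400x640 bool, what is visible of it) and "rect" ([left, top, width, height] in pixels, round what is visible of it).
- env.pinpoint(picture, name): "at" ([column, row] in pixels: a listed point, or the origin of a listed thing).
The state is a dict: "t": time; "joints": joint angles; "dq": joint speeds; "joint_torque": joint torques, N m; "tool_pos": TCP position; "eef_rot": TCP orientation; "force": force on the tool from outside, world axes, zero at the start; "moment": the same for the moment, N m; "width": finger opening in mm; "finger_force": force on a finger pad.
Only numpy, scipy, OpenCV 4.12 (cv2) and the standard library are available. Lean on these libraries where they do the work, as an engineer would, in place of code of your own. Each camera call takes 0.05 s, during which the arm holds its last target. There are 200 camera calls.

## Task

Put every instrument case on the registering plate, one to a bay, short end pushed flush against the fence and left side (seen from the robot) flush against that bay's stop. When all of them are seated, take the hand scanner, aim its beam at the middle of each case's label and hold it steady there for two seconds, one case after another from the tallest to the lowest, then stand the scanner upright back on the middle of its pad. Leave the other things on the bench alone, do not lay or knock the scanner over, and see that the cases are still flush when you finish.

Things in the scene. Friction and masses are not known exactly. Their poses are not given: they have to be found in the camera images.
- case_tallest: one of up to four grey instrument cases, 72 mm high: a box 90 mm long (its x) by 60 mm wide (its y), 388 g or so; origin at the centre of its underside, z up. May be absent. All have the same footprint and differ only in height (72, 62, 52 or 42 mm).
- case_tallest_label (a point): centre of the white bar-code label (48 x 36 mm) on the flat top of that case, 72 mm above its underside and 12 mm from the middle towards its -x end; the other end of the top has two small round dots
- case_tall: one of up to four grey instrument cases, 62 mm high: a box 90 mm long (its x) by 60 mm wide (its y), 348 g or so; origin at the centre of its underside, z up. May be absent. All have the same footprint and differ only in height (72, 62, 52 or 42 mm).
- case_tall_label (a point): centre of the white bar-code label (48 x 36 mm) on the flat top of that case, 62 mm above its underside and 12 mm from the middle towards its -x end; the other end of the top has two small round dots
- case_short: one of up to four grey instrument cases, 52 mm high: a box 90 mm long (its x) by 60 mm wide (its y), 308 g or so; origin at the centre of its underside, z up. May be absent. All have the same footprint and differ only in height (72, 62, 52 or 42 mm).
- case_short_label (a point): centre of the white bar-code label (48 x 36 mm) on the flat top of that case, 52 mm above its underside and 12 mm from the middle towards its -x end; the other end of the top has two small round dots
- case_shortest: one of up to four grey instrument cases, 42 mm high: a box 90 mm long (its x) by 60 mm wide (its y), 268 g or so; origin at the centre of its underside, z up. May be absent. All have the same footprint and differ only in height (72, 62, 52 or 42 mm).
- case_shortest_label (a point): centre of the white bar-code label (48 x 36 mm) on the flat top of that case, 42 mm above its underside and 12 mm from the middle towards its -x end; the other end of the top has two small round dots
- fixture: fixed aluminium plate 170 (x) x 440 (y) x 8 mm, origin under its centre. A dark steel fence (26 mm high above the plate) runs along its far (+x) edge, face at x = +65. Four dark stops at the fence, each 70 (x) x 22 (y) x 12 mm high, mark four bays. A seated case has its centre 45 mm before the fence face and 30 mm right of the stop face
- corner1 (a point): the inside corner of bay 1 (bays 1 to 4 run from left to right), on the plate's top surface, where the fence face meets that bay's stop face (in the plate's frame x = 65, z = 8, y = +198 mm). The bay lies towards -x and -y of this point. Any case fits any bay
- corner2 (a point): the inside corner of bay 2 (bays 1 to 4 run from left to right), on the plate's top surface, where the fence face meets that bay's stop face (in the plate's frame x = 65, z = 8, y = +88 mm). The bay lies towards -x and -y of this point. Any case fits any bay
- corner3 (a point): the inside corner of bay 3 (bays 1 to 4 run from left to right), on the plate's top surface, where the fence face meets that bay's stop face (in the plate's frame x = 65, z = 8, y = -22 mm). The bay lies towards -x and -y of this point. Any case fits any bay
- corner4 (a point): the inside corner of bay 4 (bays 1 to 4 run from left to right), on the plate's top surface, where the fence face meets that bay's stop face (in the plate's frame x = 65, z = 8, y = -132 mm). The bay lies towards -x and -y of this point. Any case fits any bay
- scanner: bar-code scanner, 300 g, standing on its pad: dark head 90 x 56 x 36 mm (x, y, z), grey nose reaching to x = +65, and an upright grey handle 34 (x) x 32 mm (y) from the head's middle up to 140 mm above the underside, gripped from above across its 32 mm width. Origin at the centre of the underside, below the handle's axis; z up along the handle, x towards the nose
- lens: the scanner's window in its nose, at x = 58, y = 0, z = 16 mm of the scanner. Its z axis is the beam: along (0.5, 0, -0.866) of the scanner, i.e. 30 degrees forward of straight down when the scanner is upright. It reads a label whose centre is within 12 mm of the beam axis and 50 to 140 mm from the window, the beam at most 40 degrees off square to the label
- pad: the scanner's fixed black rubber charging pad, 130 x 100 x 8 mm, origin under its centre; the scanner stands on its top, 8 mm above the bench
- sponge: yellow sponge, 60 x 90 x 25 mm, on the bench; a bystander, to be left where it is
- screwdriver: screwdriver lying on the bench; a bystander, to be left where it is
- flux: small flux bottle, 120 mm high; a bystander, to be left where it is
- tin: small brass bowl, 76 mm across and 38 mm high; a bystander, to be left where it is
- spool: steel solder-wire spool, 60 mm across, 50 mm high; a bystander, to be left where it is
Things that resemble listed ones, but are neither listed nor needed, are in the scene too. Leave any orange look-alike of the case_tallest alone.

How it is judged (in metres and radians):
On the way, in this order (a step that is already met when the one before it is completed fails the run):
1. every case sits flush in a bay (x of case_tallest in the frame of fixture between 0.0175 and 0.0225 m and angle between the x axis of each of case_tallest, case_tall, case_short, case_shortest and the x axis of fixture, either way round below 0.03 rad and z of each of case_tallest, case_tall, case_short, case_shortest in the frame of fixture below 0.012 m and angle between each of case_tallest, case_tall, case_short, case_shortest's own z axis and vertical below 0.04 rad and (y of case_tallest in the frame of fixture between 0.1655 and 0.1705 m or y of case_tallest in the frame of fixture between 0.0555 and 0.0605 m or y of case_tallest in the frame of fixture between -0.0545 and -0.0495 m or y of case_tallest in the frame of fixture between -0.1645 and -0.1595 m) and x of case_tall in the frame of fixture between 0.0175 and 0.0225 m and (y of case_tall in the frame of fixture between 0.1655 and 0.1705 m or y of case_tall in the frame of fixture between 0.0555 and 0.0605 m or y of case_tall in the frame of fixture between -0.0545 and -0.0495 m or y of case_tall in the frame of fixture between -0.1645 and -0.1595 m) and x of case_short in the frame of fixture between 0.0175 and 0.0225 m and (y of case_short in the frame of fixture between 0.1655 and 0.1705 m or y of case_short in the frame of fixture between 0.0555 and 0.0605 m or y of case_short in the frame of fixture between -0.0545 and -0.0495 m or y of case_short in the frame of fixture between -0.1645 and -0.1595 m) and x of case_shortest in the frame of fixture between 0.0175 and 0.0225 m and (y of case_shortest in the frame of fixture between 0.1655 and 0.1705 m or y of case_shortest in the frame of fixture between 0.0555 and 0.0605 m or y of case_shortest in the frame of fixture between -0.0545 and -0.0495 m or y of case_shortest in the frame of fixture between -0.1645 and -0.1595 m)), for 0.3 s.
2. the scanner is held steady on the label of the 72 mm case (x of case_tallest_label in the frame of lens between -0.012 and 0.012 m and y of case_tallest_label in the frame of lens between -0.012 and 0.012 m and z of case_tallest_label in the frame of lens between 0.05 and 0.14 m and angle between the z axis of lens and the z axis of case_tallest, either way round below 0.7 rad), for 1.5 s.
3. the scanner is held steady on the label of the 62 mm case (x of case_tall_label in the frame of lens between -0.012 and 0.012 m and y of case_tall_label in the frame of lens between -0.012 and 0.012 m and z of case_tall_label in the frame of lens between 0.05 and 0.14 m and angle between the z axis of lens and the z axis of case_tall, either way round below 0.7 rad), for 1.5 s.
4. the scanner is held steady on the label of the 52 mm case (x of case_short_label in the frame of lens between -0.012 and 0.012 m and y of case_short_label in the frame of lens between -0.012 and 0.012 m and z of case_short_label in the frame of lens between 0.05 and 0.14 m and angle between the z axis of lens and the z axis of case_short, either way round below 0.7 rad), for 1.5 s.
5. the scanner is held steady on the label of the 42 mm case (x of case_shortest_label in the frame of lens between -0.012 and 0.012 m and y of case_shortest_label in the frame of lens between -0.012 and 0.012 m and z of case_shortest_label in the frame of lens between 0.05 and 0.14 m and angle between the z axis of lens and the z axis of case_shortest, either way round below 0.7 rad), for 1.5 s.
At the end, for the whole second after the job is handed in: Every case present sits on the plate in a bay with its short end within 2.5 mm of the fence, its left side within 2.5 mm of that bay's stop and square within 0.03 rad; the scanner stands upright and still on its pad, within 25 mm of the pad's middle in x and y (all of step 1 and x of scanner in the frame of pad between -0.025 and 0.025 m and y of scanner in the frame of pad between -0.025 and 0.025 m and z of scanner in the frame of pad below 0.012 m and angle between scanner's own z axis and vertical below 0.08 rad and linear speed of each of scanner, case_tallest, case_tall, case_short, case_shortest below 0.01 m/s); the robot touches nothing.
It fails at once if a bystander (sponge, screwdriver, bottle, bowl or spool) is moved more than 30 mm (distance of any of sponge, screwdriver, flux, tin, spool from where it was at the start of the episode above 0.03 m).
It fails at once if the scanner is laid or knocked over (angle between scanner's own z axis and vertical above 1.1 rad).
Of case_tallest, case_tall, case_short, case_shortest only 3 to 4 are there at a start; the rules pass over those that are not, and their reading is None.
At some moment in a run one of case_tallest, case_tall, case_short, case_shortest may be knocked a few centimetres aside while the robot is not near it.
It also fails if it takes over 210 s, if anything falls off the work surface, if the arm or the gripper's body presses on something with over 40 N, if the wrist force passes 120 N, or if a joint passes its speed limit or range.

## Working session

There is one attempt and no reset: what is moved stays moved. The work goes in short steps, Python scripts to look and compute and a tool call to move; the robot and the scene stay as the last step left them, time stands still between calls to the robot, and variables do not carry over. Pictures are saved under pics/ and viewed, at most 14 in all, crops included, and the job is handed in when it is done.

Besides the shell and the picture viewer there is one more tool, called after "Request:" in YAML: its name, and indented under it one key for each argument. play_rows: Moves the arm, as the interface text tells. Its arguments: {"type":"object","properties":{"motion":{"type":"array"},"newtons":{"type":"number"}},"required":["motion"]}

```bash
ls; mkdir -p pics
cat > h.py <<'E'
import numpy as np, cv2
from bench import env
from scipy.spatial.transform import Rotation as R
def cloud(p, T=None):
    K=np.array(p["intrinsics"]);k1=p["k1"];z=p["range_z"]
    v,u=np.mgrid[0:400,0:640].astype(float)
    pts=cv2.undistortPoints(np.stack([u.ravel(),v.ravel()],1)[:,None],K,np.array([k1,0,0,0,0.]))[:,0]
    x=pts[:,0].reshape(400,640);y=pts[:,1].reshape(400,640)
    P=np.stack([x*z,-y*z,-z,np.ones_like(z)],-1)
    T=np.array(p["extrinsics"]) if T is None else T
    W=(P@T.T)[...,:3]; W[z<=0]=np.nan
    return W
def tool():
    s=env.sense();T=np.eye(4);T[:3,:3]=R.from_rotvec(s["eef_rot"]).as_matrix();T[:3,3]=s["tool_pos"];return T,s
def wrist():
    T,s=tool();p=env.camera("wrist");return p,cloud(p,T@np.array(p["mount"]))
def save(p,n): cv2.imwrite("pics/"+n,p["pixels"])
E
python3 - <<'E'
from h import *
s=env.sense();print({k:np.round(v,3) for k,v in s.items()})
T,_=tool();print(T.round(2))
for c in("scene","top"):
    p=env.camera(c);save(p,c+"0.png");W=cloud(p);np.save(c+"0.npy",W)
    print(c,np.round(p["extrinsics"],2).tolist())
    for n in["case_tallest","case_tall","case_short","case_shortest","case_tallest_label","fixture","scanner","pad","corner1","corner4","sponge","screwdriver","flux","tin","spool"]:
        for d in env.silhouettes(p,n)[:5] if "corner" not in n and "label" not in n else []:
            m=d["region"]; w=W[m]; w=w[~np.isnan(w[:,0])]; print(n,"S",round(d["p"],2),d["rect"],np.median(w,0).round() if len(w) else None, np.percentile(w[:,2],95).round() if len(w) else None)
        for d in env.pinpoint(p,n)[:5] if "corner" in n or "label" in n or n in("fixture","pad","scanner") else []:
            a=np.round(d["at"]).astype(int);print(n,"P",round(d["p"],2),a,W[min(max(a[1],0),399),min(max(a[0],0),639)].round(1))
E
```

```text
pics
{'t': np.float64(0.0), 'joints': array([-1.512,  0.381,  1.298, -0.   ,  1.464, -0.215]), 'dq': array([-0.001,  0.   , -0.   , -0.   , -0.001, -0.001]), 'joint_torque': array([-0.0000e+00, -4.3793e+01, -2.2455e+01,  7.1000e-02,  3.5000e-02,
       -0.0000e+00]), 'tool_pos': array([ 148.68 , -529.177,  206.421]), 'eef_rot': array([-3.111, -0.429, -0.   ]), 'force': array([ 0.27 , -0.036,  0.322]), 'moment': array([ 0.07, -0.01,  0.01]), 'finger_force': np.float64(0.0), 'width': np.float64(88.08)}
[[ 9.6000e-01  2.7000e-01 -0.0000e+00  1.4868e+02]
 [ 2.7000e-01 -9.6000e-01  0.0000e+00 -5.2918e+02]
 [ 0.0000e+00 -0.0000e+00 -1.0000e+00  2.0642e+02]
 [ 0.0000e+00  0.0000e+00  0.0000e+00  1.0000e+00]]
scene [[-0.64, -0.5, 0.58, 1119.7], [0.77, -0.41, 0.49, 465.53], [-0.0, 0.76, 0.65, 782.28], [0.0, 0.0, 0.0, 1.0]]
case_tallest S 0.89 [407.7, 200.1, 29.7, 35.5] [316. 179.  59.] 74.0
case_tallest S 0.81 [294.9, 135.5, 19.4, 26.3] [ 282. -348.   66.] 75.0
case_tallest S 0.74 [259.0, 122.3, 23.9, 30.6] [ 288. -499.   54.] 75.0
case_tallest S 0.69 [314.9, 149.6, 27.5, 31.2] [ 289. -214.  
[... 3911 characters left out ...]
75 142] [684.4  64.7  19.2]
corner4 P 0.66 [350 146] [ 671.  -151.2   19.9]
corner4 P 0.29 [202 234] [416.6 262.7  38.2]
sponge S 0.95 [410.7, 151.8, 39.0, 31.0] [ 610. -375.   25.] 30.0
sponge S 0.74 [308.9, 206.9, 22.5, 39.3] [432. -69.  72.] 77.0
screwdriver S 0.67 [153.5, 235.0, 44.3, 49.6] [323. 321.  23.] 29.0
screwdriver S 0.51 [225.5, 133.7, 161.8, 66.7] [615. -25.   9.] 34.0
tin S 0.6 [453.4, 153.5, 24.8, 27.2] [ 609. -476.   20.] 40.0
spool S 0.77 [447.5, 205.8, 27.2, 23.4] [ 463. -452.   50.] 55.0
spool S 0.58 [227.3, 131.4, 158.5, 68.4] [615. -25.   9.] 34.0
spool S 0.44 [154.8, 161.9, 36.9, 35.6] [576. 350.  51.] 57.0
spool S 0.39 [187.2, 210.0, 34.5, 36.6] [430. 259.  41.] 47.0
```

View pics/top0.png

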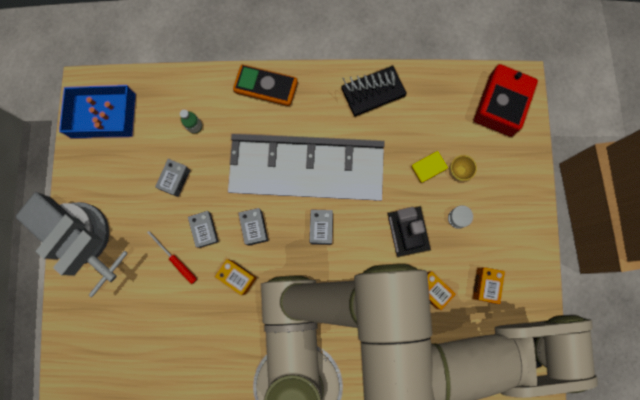

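View pics/scene0.png

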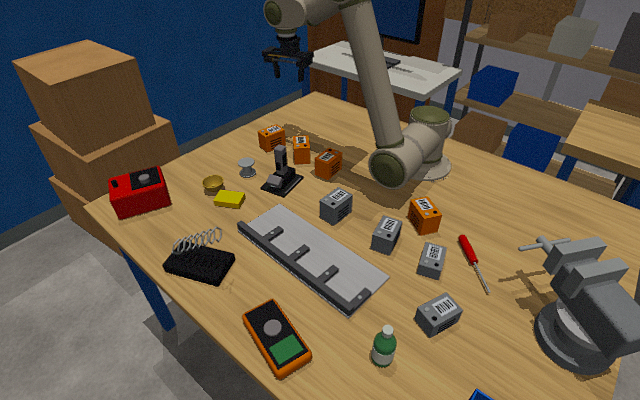

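```bash
cat >> h.py <<'E'
def plan(xyz,yaw=None):
    """tilt-free move: prints turn (units) first, then total tool-frame shift (units) after turn"""
    T,s=tool();y0=np.arctan2(T[1,0],T[0,0]);yaw=y0 if yaw is None else yaw
    d=np.array(xyz)-T[:3,3];w=yaw
    sh=np.array([np.cos(w)*d[0]+np.sin(w)*d[1],np.sin(w)*d[0]-np.cos(w)*d[1],-d[2]])/500
    tz=-(yaw-y0)/np.radians(120)
    print("at",T[:3,3].round(1),"yaw",y0.round(4),"turn_z",tz.round(4),"shift",sh.round(4),"min rows",int(max(np.ceil(np.linalg.norm(sh)/.115),np.ceil(abs(tz)/.085))))
def rect(W,lo,hi,box,z=None):
    x,y,h=W[...,0],W[...,1],W[...,2]
    m=(x>box[0])&(x<box[1])&(y>box[2])&(y<box[3])&(h>lo)&(h<hi)
    q=W[m]; 
    (cx,cy),(a,b),an=cv2.minAreaRect(q[:,:2].astype(np.float32))
    if a<b: a,b,an=b,a,an+90
    an=(an+90)%180-90
    return np.array([cx,cy,a,b,an,np.median(q[:,2]),m.sum()]).round(1)
E
python3 - <<'E'
from h import *
for c in("top","scene"):
    W=np.load(c+"0.npy");print(c)
    for n,h,b in[("tallest",72,(360,500,-140,0)),("tall",62,(370,500,50,190)),("short",52,(510,650,280,420)),("shortest",42,(360,500,200,320)),("fence",34,(550,750,-280,260)),("handle",148,(350,500,-360,-240)),("pad",8,(330,500,-370,-230))]:
        try: print(n,rect(W,h-8 if n!="pad" else 5,h+8 if n!="pad" else 14,b))
        except Exception as e: print(n,e)
print(env.camera("wrist")["mount"])
plan([470,20,400],-0.05)
plan([480,200,400],-0.05)
E
```

```text
top
tallest [435.5 -67.6  89.8  60.2  -3.   72.4 735. ]
tall [437.6 120.9  90.8  61.5  13.   62.4 728. ]
short [579.7 357.6  90.1  61.8 -22.5  52.1 647. ]
shortest [430.9 263.2  90.6  62.2  17.4  42.  711. ]
fence [ 653.7  -25.   442.8   89.6   86.9   33.8 1090. ]
handle [ 423.9 -315.4   33.3   30.6   13.3  147.4  146. ]
pad [ 4.168e+02 -3.003e+02  1.640e+02  1.394e+02 -2.000e-01  8.100e+00
  7.120e+02]
scene
tallest [435.  -62.8  92.4  61.4  -1.6  72.5 426. ]
tall [437.1 125.4  94.1  60.7  12.6  62.3 517. ]
short [579.2 361.5  93.6  60.9 -20.8  52.5 912. ]
shortest [431.4 268.8  91.4  60.9  17.4  42.3 594. ]
fence [ 680.   -24.7  441.1   58.4  -89.4   33.8 1083. ]
handle [ 423.7 -307.7   32.8   31.3    9.5  147.5   66. ]
pad [ 426.5 -309.   132.3  102.2   11.5    8.5  310. ]
[[-7.27852138e-04  9.52662596e-01  3.04028698e-01  7.78158998e+01]
 [ 9.99999717e-01  7.50544383e-04  4.22209224e-05 -2.39966313e-01]
 [-1.87964738e-04  3.04028643e-01 -9.52662873e-01 -1.77639983e+02]
 [ 0.00000000e+00  0.00000000e+00  0.00000000e+00  1.00000000e+00]]
at [ 148.7 -529.5  207.1] yaw 0.2738 turn_z 0.1546 shift [ 0.5868 -1.1298 -0.3859] min rows 12
at [ 148.7 -529.5  207.1] yaw 0.2738 turn_z 0.1546 shift [ 0.5888 -1.4903 -0.3859] min rows 15
```

Request:
play_rows:
  motion:
    - [[0, 0, -0.05], [0, 0, 0.0775], 1]
    - [[0, 0, -0.05], [0, 0, 0.0775], 1]
    - [[0.049, -0.094, -0.024], [0, 0, 0], 1]
    - [[0.049, -0.094, -0.024], [0, 0, 0], 1]
    - [[0.049, -0.094, -0.024], [0, 0, 0], 1]
    - [[0.049, -0.094, -0.024], [0, 0, 0], 1]
    - [[0.049, -0.094, -0.024], [0, 0, 0], 1]
    - [[0.049, -0.094, -0.024], [0, 0, 0], 1]
    - [[0.049, -0.094, -0.024], [0, 0, 0], 1]
    - [[0.049, -0.094, -0.024], [0, 0, 0], 1]
    - [[0.049, -0.094, -0.024], [0, 0, 0], 1]
    - [[0.049, -0.094, -0.024], [0, 0, 0], 1]
    - [[0.049, -0.094, -0.024], [0, 0, 0], 1]
    - [[0.049, -0.094, -0.024], [0, 0, 0], 1]
    - [[0, 0, 0], [0, 0, 0], 1]
    - [[0, 0, 0], [0, 0, 0], 1]

```text
t: 3.95
tool_pos: [470.7, 18.6, 400.8]
eef_rot: [3.14, -0.08, -0.001]
force: [-0.2, 0.4, -0.3]
width: 88.3
finger_force: 0.0
```

Run:
```python
from h import *
p,W=wrist();save(p,"w1.png");np.save("w1.npy",W)
print(np.nanmin(W[...,:2],(0,1)),np.nanmax(W[...,:2],(0,1)))
for n,h,b in[("tallest",72,(360,510,-140,0)),("tall",62,(370,500,50,190)),("fence",34,(640,750,-280,260))]:
    print(n,rect(W,h-6,h+6,b))
plan([470,150,400],-0.05)
```

```text
[-100.15242595 -619.34542314] [718.08012333 645.15531917]
tallest [ 433.3  -65.8   89.5   60.8   -2.3   72.3 2268. ]
tall [ 435.4  122.6   90.5   60.7   12.9   62.3 2175. ]
fence [675.4 -28.1 434.3   3.5  87.1  31.7 287. ]
at [470.6  18.1 400.9] yaw -0.0518 turn_z -0.0009 shift [-0.0144 -0.2633  0.0017] min rows 3
```

View pics/w1.png

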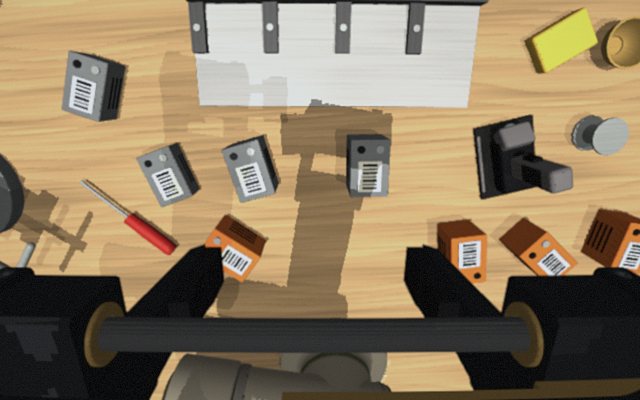

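Request:
play_rows:
  motion:
    - [[0.05, 0.02, 0.03], [0, 0, 0], 1]
    - [[0.05, 0.02, 0.03], [0, 0, 0], 1]
    - [[0.05, 0.02, 0.03], [0, 0, 0], 1]
    - [[0.05, 0.02, 0.01], [0, 0, 0], 1]
    - [[0, 0, 0], [0, 0, 0], 1]
    - [[0, 0, 0], [0, 0, 0], 1]
    - [[0, 0, 0], [0, 0, 0], 1]

```text
t: 4.88
tool_pos: [568.1, -26.1, 352.0]
eef_rot: [3.14, -0.08, 0.002]
force: [0.1, 0.0, 1.4]
width: 87.8
finger_force: 0.0
```

Run:
```python
from h import *
p,W=wrist();save(p,"w2.png");np.save("w2.npy",W)
x,y,h=W[...,0],W[...,1],W[...,2]
# fence top front edge: for z 30..38 ; face points 14..30
a=np.radians(-3.0);c,s=np.cos(a),np.sin(a)
m=(x>640)&(x<720)&(abs(y)<300)&(h>30)&(h<38)
print("fence top",rect(W,31,38,(640,740,-300,260)))
f=(x>640)&(x<720)&(h>14)&(h<30)
# remove stops: face pts
q=W[f];print("face",len(q)); l=np.polyfit(q[:,1],q[:,0],1);
for _ in range(5):
    r=q[:,0]-np.polyval(l,q[:,1]);q=q[abs(r)<max(3,1.5*r.std())];l=np.polyfit(q[:,1],q[:,0],1)
print("face fit x=",l,"yaw deg",-np.degrees(np.arctan(l[0])),r.std(),len(q))
# stops: top z 17..23
m=((x>560)&(x<690)&(abs(y)<300)&(h>16)&(h<24)).astype(np.uint8)
m=cv2.morphologyEx(m,cv2.MORPH_OPEN,np.ones((3,3),np.uint8))
n,L,st,_=cv2.connectedComponentsWithStats(m)
for i in range(1,n):
    if st[i,4]>150:
        q=W[L==i];print("stop",np.round(cv2.minAreaRect(q[:,:2].astype(np.float32)),1) if 0 else cv2.minAreaRect(q[:,:2].astype(np.float32)),st[i,4])
m=(x>480)&(x<720)&(abs(y)<320)&(h>4)&(h<12)
m=cv2.morphologyEx(m.astype(np.uint8),cv2.MORPH_OPEN,np.ones((5,5),np.uint8))>0
print("plate",cv2.minAreaRect(W[m][:,:2].astype(np.float32)))
print("tallest",rect(W,66,78,(360,510,-140,0)),"tall",rect(W,56,68,(370,500,50,190)))
```

```text
fence top [ 684.8  -25.6  440.3   18.6   86.9   34.  4380. ]
face 2222
face fit x= [4.30786906e-02 6.62817552e+02] yaw deg -2.4667020311138126 6.535069193653224 1101
stop ((653.9011840820312, 185.321044921875), (24.13225555419922, 68.6654052734375), 86.31074523925781) 761
stop ((640.986328125, -34.556156158447266), (21.963897705078125, 69.80460357666016), 86.8660659790039) 797
stop ((646.20068359375, 75.66349029541016), (22.59567642211914, 68.63960266113281), 86.76232147216797) 761
stop ((634.1854248046875, -144.6663055419922), (23.011377334594727, 67.16731262207031), 87.33612823486328) 740
plate ((595.6257934570312, -66.65835571289062), (529.3054809570312, 176.91070556640625), 83.24632263183594)
tallest [ 4.33e+02 -6.59e+01  9.06e+01  5.96e+01 -1.90e+00  7.24e+01  2.26e+03] tall [ 435.2  122.6   91.3   60.4   12.9   62.3 1806. ]
```

View pics/w2.png

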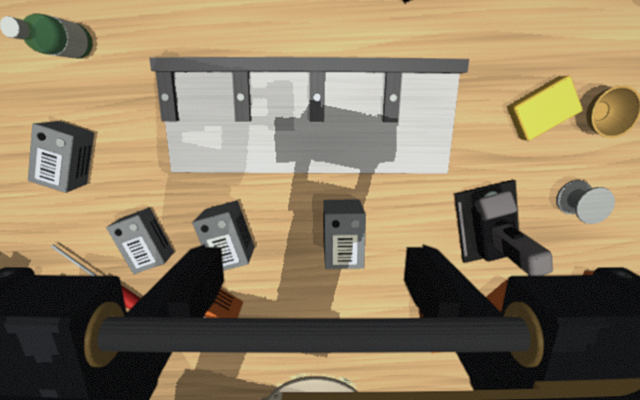

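Run:
```python
from h import *
i=cv2.imread("pics/w2.png")[190:280,290:400];cv2.imwrite("pics/crop1.png",cv2.resize(i,None,fx=5,fy=5,interpolation=cv2.INTER_CUBIC))
plan([433.3,-65.9,110],-0.04)
```

```text
at [568.2 -26.  351.9] yaw -0.0508 turn_z -0.0052 shift [-0.2663  0.0905  0.4838] min rows 5
```

View pics/crop1.png

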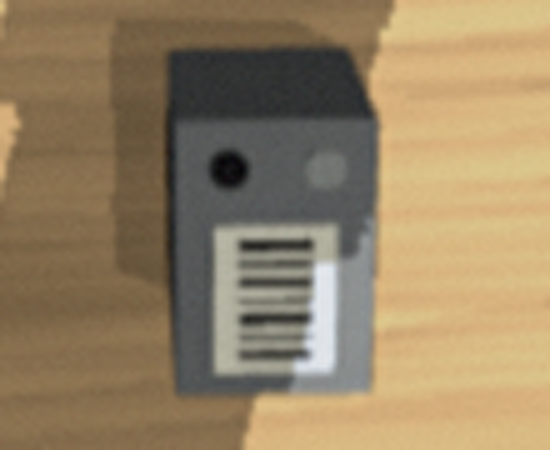

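In w2 the grey cases sit at (344,235), (225,235), (140,240) and (60,155); the orange look-alike is at (225,300), with more behind the gripper. I pick (344,235). The crop shows a grey case, label at the robot end and dots at the far end, and it measures 72 mm high.

Request:
play_rows:
  motion:
    - [[-0.044, 0.015, 0.08], [0, 0, -0.005], 1]
    - [[-0.044, 0.015, 0.08], [0, 0, 0], 1]
    - [[-0.044, 0.015, 0.08], [0, 0, 0], 1]
    - [[-0.044, 0.015, 0.08], [0, 0, 0], 1]
    - [[-0.044, 0.015, 0.08], [0, 0, 0], 1]
    - [[-0.046, 0.015, 0.08], [0, 0, 0], 1]
    - [[0, 0, 0.004], [0, 0, 0], 1]
    - [[0, 0, 0], [0, 0, 0], 1]
    - [[0, 0, 0.07], [0, 0, 0], 1]
    - [[0, 0, 0.07], [0, 0, 0], 1]
    - [[0, 0, 0.044], [0, 0, 0], 1]
    - [[0, 0, 0], [0, 0, 0], 1]
    - [[0, 0, 0], [0, 0, 0], 0]
    - [[0, 0, 0], [0, 0, 0], 0]
    - [[0, 0, 0], [0, 0, 0], 0]
    - [[0, 0, 0], [0, 0, 0], 0]
    - [[0, 0, 0], [0, 0, 0], 0]
  newtons: 25

```text
t: 7.05
tool_pos: [434.5, -65.7, 17.7]
eef_rot: [3.141, -0.063, 0.002]
force: [-1.7, -0.1, 6.7]
width: 59.9
finger_force: 25.0
```

Run:
```python
from h import *
T,s=tool();print(s["force"],s["width"],s["finger_force"])
plan([613,-189,T[2,3]+50],-0.056)
```

```text
[-1.69952201 -0.12426972  6.70902013] 59.85105687713016 24.995274245738983
at [434.5 -65.7  17.7] yaw -0.0404 turn_z 0.0074 shift [ 0.3703  0.2263 -0.1   ] min rows 4
```

Request:
play_rows:
  motion:
    - [[0, 0, -0.05], [0, 0, 0.007], 0]
    - [[0, 0, -0.05], [0, 0, 0], 0]
    - [[0.046, 0.028, 0], [0, 0, 0], 0]
    - [[0.062, 0.038, 0], [0, 0, 0], 0]
    - [[0.062, 0.038, 0], [0, 0, 0], 0]
    - [[0.062, 0.038, 0], [0, 0, 0], 0]
    - [[0.062, 0.038, 0], [0, 0, 0], 0]
    - [[0.062, 0.038, 0], [0, 0, 0], 0]
    - [[0.014, 0.008, 0], [0, 0, 0], 0]
    - [[0, 0, 0], [0, 0, 0], 0]
    - [[0, 0, 0], [0, 0, 0], 0]
    - [[0, 0, 0.03], [0, 0, 0], 0]
    - [[0, 0, 0.03], [0, 0, 0], 0]
    - [[0, 0, 0.016], [0, 0, 0], 0]
    - [[0, 0, 0.004], [0, 0, 0], 0]
    - [[0, 0, 0], [0, 0, 0], 0]
    - [[0, 0, 0], [0, 0, 0], 0]

```text
t: 9.18
tool_pos: [612.8, -188.7, 27.5]
eef_rot: [3.14, -0.086, 0.001]
force: [0.0, -0.7, -3.0]
width: 59.9
finger_force: 25.0
```

Run:
```python
from h import *
T,s=tool();print(s["force"],s["width"],s["finger_force"])
plan([620,-184.4,25.5],-0.056)
p,W=wrist();save(p,"w3.png");np.save("w3.npy",W)
print(rect(W,72,86,(540,700,-260,-130)))
```

```text
[ 0.03016218 -0.67619735 -2.98446213] 59.8587151112289 24.994665943086147
at [ 612.8 -188.7   27.5] yaw -0.055 turn_z 0.0005 shift [ 0.0139 -0.0093  0.004 ] min rows 1
[ 6.1180e+02 -1.8850e+02  9.0500e+01  8.9800e+01 -3.0000e+00  8.1900e+01
  2.4001e+04]
```

View pics/w3.png

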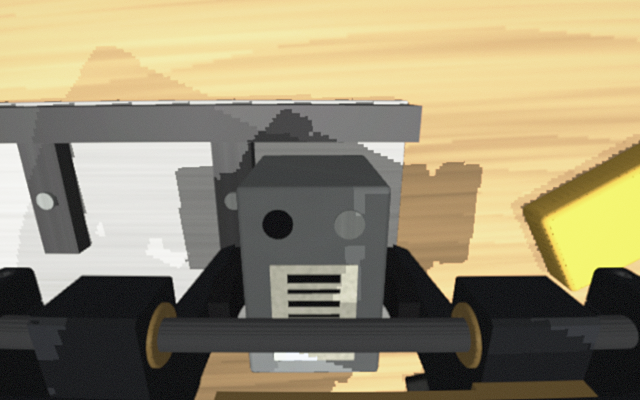

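Request:
play_rows:
  motion:
    - [[0, 0, 0.004], [0, 0, 0], 0]
    - [[0.004, 0, 0], [0, 0, 0], 0]
    - [[0.004, 0, 0], [0, 0, 0], 0]
    - [[0.004, 0, 0], [0, 0, 0], 0]
    - [[0.004, 0, 0], [0, 0, 0], 0]
    - [[0.003, 0, 0], [0, 0, 0], 0]
    - [[0.003, 0, 0], [0, 0, 0], 0]
    - [[0, 0, 0], [0, 0, 0], 0]
  newtons: 15

```text
t: 10.22
tool_pos: [623.1, -189.3, 25.7]
eef_rot: [3.14, -0.087, -0.002]
force: [-6.4, -0.8, 6.3]
width: 60.1
finger_force: 15.0
```

Request:
play_rows:
  motion:
    - [[0, -0.004, 0], [0, 0, 0], 0]
    - [[0, -0.004, 0], [0, 0, 0], 0]
    - [[0, -0.002, 0], [0, 0, 0], 0]
    - [[0, 0, 0], [0, 0, 0], 0]

```text
t: 10.72
tool_pos: [623.4, -186.1, 25.8]
eef_rot: [3.137, -0.088, -0.001]
force: [-6.0, -6.7, 6.1]
width: 59.7
finger_force: 15.0
```

Request:
play_rows:
  motion:
    - [[0, -0.003, 0], [0, 0, 0], 0]
    - [[0, 0, 0], [0, 0, 0], 0]

```text
t: 10.98
tool_pos: [623.4, -184.7, 25.8]
eef_rot: [3.137, -0.088, -0.001]
force: [-7.6, -5.9, 5.5]
width: 60.1
finger_force: 15.0
```

Request:
play_rows:
  motion:
    - [[0, -0.003, 0], [0, 0, 0], 0]
    - [[0, 0, 0], [0, 0, 0], 0]

```text
t: 11.22
tool_pos: [623.5, -184.4, 25.9]
eef_rot: [3.135, -0.089, -0.0]
force: [-7.8, -12.7, 6.2]
width: 59.7
finger_force: 15.0
```

Request:
play_rows:
  motion:
    - [[0, 0.002, 0], [0, 0, 0], 0]
    - [[0, 0, 0], [0, 0, 0], 1]
    - [[0, 0, 0], [0, 0, 0], 1]
    - [[0, 0, 0], [0, 0, 0], 1]
    - [[0, 0, -0.06], [0, 0, 0], 1]
    - [[0, 0, -0.1], [0, 0, 0], 1]
    - [[0, 0, -0.1], [0, 0, 0], 1]
    - [[-0.05, -0.03, -0.1], [0, 0, 0], 1]
    - [[-0.05, -0.07, -0.05], [0, 0, 0], 1]
    - [[-0.05, -0.07, 0], [0, 0, 0], 1]
    - [[0, 0, 0], [0, 0, 0], 1]
    - [[0, 0, 0], [0, 0, 0], 1]

```text
t: 12.72
tool_pos: [554.1, -93.6, 229.9]
eef_rot: [3.14, -0.086, 0.0]
force: [0.3, 0.4, 0.2]
width: 88.3
finger_force: 0.0
```

```bash
cat >> h.py <<'E'
O=np.array([610.6,-21.6]);TH=-0.056
def fix(c):  # world xy -> fixture
    a=np.array([[np.cos(TH),np.sin(TH)],[-np.sin(TH),np.cos(TH)]]);return (a@(np.array(c[:2])-O)).round(1)
def frame(W):
    "fixture frame from fence top and stops"
    x,y,h=W[...,0],W[...,1],W[...,2]
    f=rect(W,31,38,(640,740,-300,260));print("fence top",f)
    m=((x>560)&(x<690)&(abs(y)<300)&(h>16)&(h<24)).astype(np.uint8)
    m=cv2.morphologyEx(m,cv2.MORPH_OPEN,np.ones((3,3),np.uint8));n,L,st,_=cv2.connectedComponentsWithStats(m)
    for i in range(1,n):
        if st[i,4]>150: print("stop fix",fix(cv2.minAreaRect(W[L==i][:,:2].astype(np.float32))[0]),st[i,4])
CASES=dict(tallest=72,tall=62,short=52,shortest=42)
def cases(W,v=True):
    "grey connected tops by height"
    out={}
    for off in(0,8):
        for n,h in CASES.items():
            x,y,z=W[...,0],W[...,1],W[...,2]
            m=(abs(z-h-off)<3)&(x>350)&(x<720)&(y>-260)&(y<450)
            m=cv2.morphologyEx(m.astype(np.uint8),cv2.MORPH_OPEN,np.ones((3,3),np.uint8));k,L,st,_=cv2.connectedComponentsWithStats(m)
            for i in range(1,k):
                if st[i,4]>250:
                    (cx,cy),(a,b),an=cv2.minAreaRect(W[L==i][:,:2].astype(np.float32))
                    if a<b:a,b,an=b,a,an+90
                    an=(an+90)%180-90
                    if 80<a<100 and 52<b<70: print(n,"plate" if off else "bench",np.round([cx,cy,a,b,an,np.median(z[L==i])],1),"fix",fix((cx,cy)))
E
python3 - <<'E'
from h import *
p,W=wrist();save(p,"w4.png");np.save("w4.npy",W)
frame(W);cases(W);print(tool()[1]["tool_pos"])
E
```

```text
fence top [ 671.4  -24.8  441.8   46.5   86.8   33.9 7882. ]
stop fix [31.2 98.4] 1371
stop fix [ 31. -11.] 1376
stop fix [  30.9 -121.6] 1387
stop fix [ 31.1 208.2] 1383
tallest plate [ 622.3 -184.8   90.    59.9   -3.3   80.2] fix [  20.8 -162.3]
[554.23321516 -93.88300292 229.67139423]
```

```bash
sed -i 's/^O=.*/O=np.array([611.6,-22.1]);TH=-0.056/' h.py
python3 - <<'E'
from h import *
plan([435.3,122.6,110],0.225)
E
```

```text
at [554.2 -93.9 229.7] yaw -0.0555 turn_z -0.1339 shift [-0.1353 -0.4751  0.2393] min rows 5
```

Request:
play_rows:
  motion:
    - [[0, 0, 0], [0, 0, -0.067], 1]
    - [[0, 0, 0], [0, 0, -0.067], 1]
    - [[-0.0225, -0.079, 0.04], [0, 0, 0], 1]
    - [[-0.0225, -0.079, 0.04], [0, 0, 0], 1]
    - [[-0.0225, -0.079, 0.04], [0, 0, 0], 1]
    - [[-0.0225, -0.079, 0.04], [0, 0, 0], 1]
    - [[-0.0225, -0.079, 0.04], [0, 0, 0], 1]
    - [[-0.0225, -0.079, 0.039], [0, 0, 0], 1]
    - [[0, 0, 0], [0, 0, 0], 1]
    - [[0, 0, 0.07], [0, 0, 0], 1]
    - [[0, 0, 0.07], [0, 0, 0], 1]
    - [[0, 0, 0.044], [0, 0, 0], 1]
    - [[0, 0, 0], [0, 0, 0], 1]
    - [[0, 0, 0], [0, 0, 0], 0]
    - [[0, 0, 0], [0, 0, 0], 0]
    - [[0, 0, 0], [0, 0, 0], 0]
    - [[0, 0, 0], [0, 0, 0], 0]
    - [[0, 0, 0], [0, 0, 0], 0]
  newtons: 25

```text
t: 15.02
tool_pos: [435.3, 122.6, 19.2]
eef_rot: [3.121, 0.354, 0.002]
force: [-0.3, -1.7, 6.2]
width: 59.7
finger_force: 25.0
```

Run:
```python
from h import *
T,s=tool();print(s["force"],s["width"],s["finger_force"])
plan([620,-80,T[2,3]+50],-0.056)
```

```text
[-0.30592453 -1.72906785  6.15297802] 59.68231635556775 25.00074416399002
at [435.3 122.6  19.2] yaw 0.2258 turn_z 0.1345 shift [ 0.3914  0.384  -0.1   ] min rows 5
```

Request:
play_rows:
  motion:
    - [[0, 0, -0.05], [0, 0, 0.067], 0]
    - [[0, 0, -0.05], [0, 0, 0.0675], 0]
    - [[0.056, 0.055, 0], [0, 0, 0], 0]
    - [[0.056, 0.055, 0], [0, 0, 0], 0]
    - [[0.056, 0.055, 0], [0, 0, 0], 0]
    - [[0.056, 0.055, 0], [0, 0, 0], 0]
    - [[0.056, 0.055, 0], [0, 0, 0], 0]
    - [[0.056, 0.055, 0], [0, 0, 0], 0]
    - [[0.055, 0.054, 0], [0, 0, 0], 0]
    - [[0, 0, 0], [0, 0, 0], 0]
    - [[0, 0, 0], [0, 0, 0], 0]
    - [[0, 0, 0.03], [0, 0, 0], 0]
    - [[0, 0, 0.03], [0, 0, 0], 0]
    - [[0, 0, 0.018], [0, 0, 0], 0]
    - [[0, 0, 0.003], [0, 0, 0], 0]
    - [[0, 0, 0], [0, 0, 0], 0]
    - [[0, 0, 0], [0, 0, 0], 0]

```text
t: 17.15
tool_pos: [619.5, -80.0, 28.4]
eef_rot: [3.14, -0.088, 0.001]
force: [0.3, 0.4, -3.0]
width: 59.7
finger_force: 25.0
```

Run:
```python
from h import *
T,s=tool();print(s["force"],s["width"],s["finger_force"])
plan([628.7,-75,27.2],-0.056)
p,W=wrist();print(rect(W,64,76,(540,700,-140,0)));frame(W);cases(W)
```

```text
[ 0.30073126  0.41058717 -2.99783548] 59.68039752442049 24.997227787971497
at [619.5 -80.   28.4] yaw -0.0561 turn_z -0.0 shift [ 0.0178 -0.011   0.0023] min rows 1
[  630.3   -80.6    89.     69.7    86.6    71.4 20512. ]
fence top [  667.7   -81.6   327.7    47.1    86.8    34.  23706. ]
stop fix [  20.3 -120.7] 4656
stop fix [28.4 99. ] 4401
stop fix [ 30.7 -10.5] 3315
tallest bench [630.2 -80.6  87.4  69.6  86.6  71.4] fix [ 21.9 -57.3]
tall plate [630.2 -80.7  87.   69.7  86.7  71.3] fix [ 21.8 -57.5]
```

Request:
play_rows:
  motion:
    - [[0, 0, 0.004], [0, 0, 0], 0]
    - [[0.004, 0, 0], [0, 0, 0], 0]
    - [[0.004, 0, 0], [0, 0, 0], 0]
    - [[0.004, 0, 0], [0, 0, 0], 0]
    - [[0.004, 0, 0], [0, 0, 0], 0]
    - [[0.004, 0, 0], [0, 0, 0], 0]
    - [[0.003, 0, 0], [0, 0, 0], 0]
    - [[0, 0, 0], [0, 0, 0], 0]
  newtons: 15

```text
t: 18.2
tool_pos: [628.0, -80.6, 27.1]
eef_rot: [3.14, -0.088, -0.01]
force: [-16.9, 0.3, 11.4]
width: 60.0
finger_force: 15.0
```

Request:
play_rows:
  motion:
    - [[0, -0.004, 0], [0, 0, 0], 0]
    - [[0, -0.004, 0], [0, 0, 0], 0]
    - [[0, -0.003, 0], [0, 0, 0], 0]
    - [[0, -0.003, 0], [0, 0, 0], 0]
    - [[0, 0, 0], [0, 0, 0], 0]

```text
t: 18.82
tool_pos: [628.4, -77.3, 27.4]
eef_rot: [3.134, -0.09, -0.009]
force: [-19.0, -15.6, 12.0]
width: 59.8
finger_force: 15.0
```

Request:
play_rows:
  motion:
    - [[0, -0.003, 0], [0, 0, 0], 0]
    - [[0, 0, 0], [0, 0, 0], 0]

```text
t: 19.08
tool_pos: [628.5, -75.8, 27.4]
eef_rot: [3.134, -0.09, -0.009]
force: [-17.3, -15.1, 12.9]
width: 60.1
finger_force: 15.0
```

Request:
play_rows:
  motion:
    - [[-0.003, 0, -0.002], [0, 0, 0], 0]
    - [[0, -0.003, 0], [0, 0, 0], 0]
    - [[0, 0, 0], [0, 0, 0], 0]

```text
t: 19.45
tool_pos: [628.9, -74.1, 27.9]
eef_rot: [3.134, -0.089, -0.003]
force: [-8.3, -14.3, 3.0]
width: 59.7
finger_force: 15.0
```

Request:
play_rows:
  motion:
    - [[0, -0.003, 0], [0, 0, 0], 0]
    - [[0, 0, 0], [0, 0, 0], 0]

```text
t: 19.7
tool_pos: [629.0, -73.8, 28.4]
eef_rot: [3.133, -0.09, -0.002]
force: [-10.2, -18.9, 7.2]
width: 59.9
finger_force: 15.1
```

Request:
play_rows:
  motion:
    - [[0, 0.003, 0], [0, 0, 0], 0]
    - [[0, 0, 0], [0, 0, 0], 1]
    - [[0, 0, 0], [0, 0, 0], 1]
    - [[0, 0, 0], [0, 0, 0], 1]
    - [[0, 0, -0.06], [0, 0, 0], 1]
    - [[0, 0, -0.1], [0, 0, 0], 1]
    - [[0, 0, -0.1], [0, 0, 0], 1]
    - [[-0.05, -0.03, -0.1], [0, 0, 0], 1]
    - [[-0.05, -0.07, -0.1], [0, 0, 0], 1]
    - [[-0.05, -0.07, 0], [0, 0, 0], 1]
    - [[0, 0, 0], [0, 0, 0], 1]
    - [[0, 0, 0], [0, 0, 0], 1]

```text
t: 21.2
tool_pos: [561.3, 16.4, 254.2]
eef_rot: [3.14, -0.088, -0.0]
force: [0.3, -1.2, 0.1]
width: 88.0
finger_force: 0.0
```

Run:
```python
from h import *
p,W=wrist();save(p,"w5.png");np.save("w5.npy",W)
frame(W);cases(W);plan([430.5,265,110],0.304)
```

```text
fence top [ 668.4  -24.9  441.4   52.2   86.8   33.9 6963. ]
stop fix [ 30.7 209.1] 1196
stop fix [30.  99.5] 1205
stop fix [ 29.9 -11.1] 1244
stop fix [  29.8 -120.7] 1307
tallest bench [628.1 -75.1  88.6  59.   -3.   70.4] fix [ 19.4 -52. ]
short bench [577.1 358.   90.9  60.4 -21.6  52.1] fix [-55.7 377.6]
shortest bench [430.8 265.8  89.3  61.8  17.   42.2] fix [-196.6  277.4]
tallest plate [ 622.1 -184.    89.3   62.1   -3.    80.3] fix [  19.6 -161.1]
tall plate [628.1 -75.2  89.1  59.9  -3.3  70.2] fix [ 19.5 -52.1]
shortest plate [577.2 357.9  90.9  60.3 -21.4  51.7] fix [-55.6 377.5]
at [561.4  16.  253.9] yaw -0.0565 turn_z -0.1721 shift [-0.1007 -0.5535  0.2879] min rows 6
```

Request:
play_rows:
  motion:
    - [[0, 0, 0], [0, 0, -0.0565], 1]
    - [[0, 0, 0], [0, 0, -0.0565], 1]
    - [[0, 0, 0], [0, 0, -0.0565], 1]
    - [[-0.0147, -0.0792, 0.041], [0, 0, 0], 1]
    - [[-0.0147, -0.0792, 0.041], [0, 0, 0], 1]
    - [[-0.0147, -0.0792, 0.041], [0, 0, 0], 1]
    - [[-0.0147, -0.0792, 0.041], [0, 0, 0], 1]
    - [[-0.0147, -0.0792, 0.041], [0, 0, 0], 1]
    - [[-0.0147, -0.0792, 0.041], [0, 0, 0], 1]
    - [[-0.0147, -0.0792, 0.041], [0, 0, 0], 1]
    - [[0, 0, 0], [0, 0, 0], 1]
    - [[0, 0, 0.07], [0, 0, 0], 1]
    - [[0, 0, 0.07], [0, 0, 0], 1]
    - [[0, 0, 0.044], [0, 0, 0], 1]
    - [[0, 0, 0], [0, 0, 0], 1]
    - [[0, 0, 0], [0, 0, 0], 0]
    - [[0, 0, 0], [0, 0, 0], 0]
    - [[0, 0, 0], [0, 0, 0], 0]
    - [[0, 0, 0], [0, 0, 0], 0]
    - [[0, 0, 0], [0, 0, 0], 0]
  newtons: 25

```text
t: 23.75
tool_pos: [430.2, 266.5, 19.1]
eef_rot: [-3.106, -0.468, -0.0]
force: [-0.8, -0.4, -0.7]
width: 40.2
finger_force: 0.0
```

Run:
```python
from h import *
T,s=tool();print(s["force"],s["width"],s["finger_force"])
plan([626,30,T[2,3]+50],-0.056)
```

```text
[-0.82721593 -0.3991767  -0.74019111] 40.234162598858184 0.0
at [430.2 266.5  19.1] yaw 0.2991 turn_z 0.1695 shift [ 0.4175  0.4503 -0.1   ] min rows 6
```

Run:
```python
from h import *
for c in("top","scene"):
    p=env.camera(c);save(p,c+"1.png");W=cloud(p);cases(W)
p,W=wrist();save(p,"w6.png");cases(W)
```

```text
short bench [578.7 360.9  90.5  60.4 -21.9  52.5] fix [-54.3 380.5]
shortest bench [431.2 267.5  91.4  58.7  17.4  42.3] fix [-196.4  279.1]
tallest plate [ 623.7 -181.9   90.6   61.5   -1.6   80.5] fix [  21.  -158.9]
tall plate [629.3 -72.6  92.2  61.3  -4.6  70.5] fix [ 20.5 -49.5]
shortest bench [432.7 267.5  83.8  60.3  17.1  42.4] fix [-194.8  279.1]
```

View pics/w6.png

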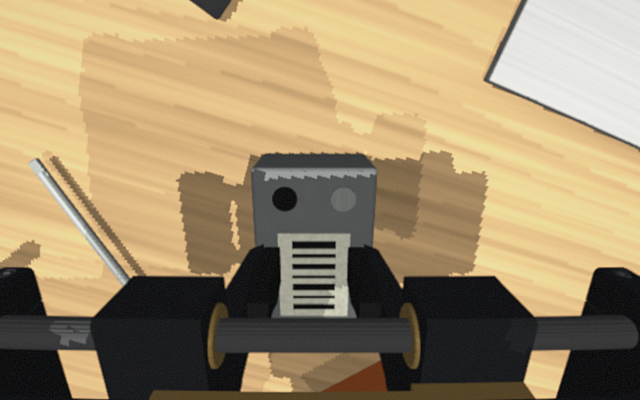

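Request:
play_rows:
  motion:
    - [[0, 0, 0], [0, 0, 0], 0]
    - [[0, 0, 0], [0, 0, 0], 0]
    - [[0, 0, 0], [0, 0, 0], 0]

```text
t: 24.28
tool_pos: [430.2, 266.4, 18.9]
eef_rot: [-3.107, -0.468, 0.0]
force: [-0.3, -0.0, -1.2]
width: 0.5
finger_force: 0.0
```

Run:
```python
from h import *
p,W=wrist();save(p,"w7.png");cases(W)
q=env.camera("scene");i=np.hstack([cv2.resize(q["pixels"][200:300,380:480],(400,400)),cv2.resize(p["pixels"][120:370,180:430],(400,400))]);cv2.imwrite("pics/c7.png",i);cases(cloud(q))
```

```text
tallest bench [ 6.296e+02 -7.400e+01  8.950e+01  5.900e+01  4.000e-01  7.100e+01] fix [ 20.9 -50.8]
short bench [578.6 361.2  90.8  60.1 -21.9  52.5] fix [-54.4 380.8]
shortest bench [432.1 268.6  89.1  60.2  17.3  42.2] fix [-195.5  280.2]
tallest plate [ 623.8 -181.4   90.9   61.5   -3.6   80.5] fix [  21.1 -158.4]
tall plate [629.2 -72.4  90.5  61.9  -4.1  70.6] fix [ 20.4 -49.2]
```

View pics/c7.png

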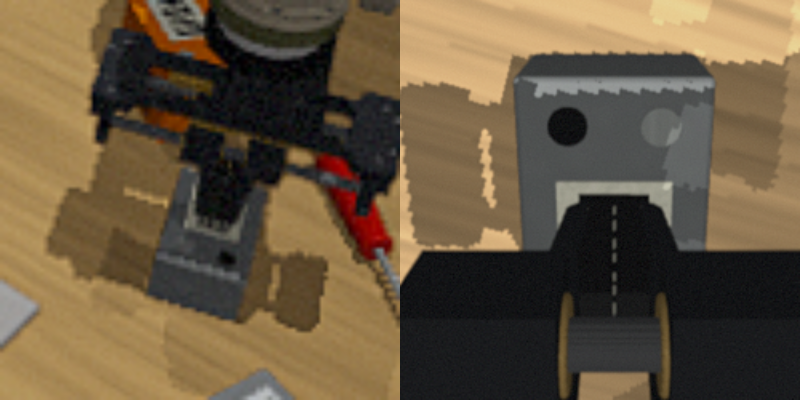

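Run:
```python
from h import *
T,s=tool();p=env.camera("wrist");C=cloud(p,np.array(p["mount"]));W=cloud(p,T@np.array(p["mount"]))
for r in range(190,330,8): print(r,C[r,312].round(1),W[r,312].round(1),p["pixels"][r,312])
print(s["joints"],s["tool_pos"],s["joint_torque"])
```

```text
190 [ 33.7  -1.  -23.2] [462.  277.3  42.2] [83 84 81]
198 [ 29.7  -1.  -23.3] [458.2 276.1  42.3] [84 85 81]
206 [ 25.9  -1.  -24. ] [454.6 275.   42.9] [80 80 77]
214 [ 21.3  -1.  -22.6] [450.2 273.6  41.5] [80 79 77]
222 [ 17.4  -1.  -23.2] [446.4 272.5  42.1] [80 83 79]
230 [ 12.9  -1.  -22.7] [442.1 271.2  41.6] [80 81 79]
238 [  9.3  -1.  -24.4] [438.8 270.1  43.3] [141 156 155]
246 [  4.9  -1.  -24.3] [434.5 268.8  43.2] [21 17 14]
254 [  8.3  -1.  -39.8] [437.8 269.8  58.7] [22 26 23]
262 [  8.4  -0.9 -47.5] [437.9 269.8  66.4] [41 44 44]
270 [  6.9  -0.9 -51.7] [436.5 269.3  70.6] [37 40 42]
278 [  3.2  -0.9 -52. ] [433.  268.2  70.9] [29 34 32]
286 [ -0.5  -0.9 -52.2] [429.4 267.2  71.1] [19 19 15]
294 [  8.   -0.8 -71.2] [437.6 269.6  90.2] [37 41 41]
302 [  8.5  -0.8 -76.8] [438.  269.7  95.7] [45 47 47]
310 [  4.7  -0.8 -76.1] [434.4 268.6  95. ] [41 46 43]
318 [  25.3   -0.7 -107.9] [454.1 274.5 126.9] [31 33 32]
326 [  25.2   -0.6 -110.8] [454.1 274.4 129.7] [48 46 45]
[3.20143821e-01 5.32055086e-01 1.67941065e+00 5.07107153e-06
 9.30211374e-01 1.59197362e+00] [430.13598567 266.40211092  18.92156276] [ 4.00845911e-04 -4.38046753e+01 -1.47116759e+01  1.06416302e-02
 -7.68517074e-02 -6.35875949e-05]
```

Run:
```python
from h import *
W=np.load("w2.npy");print("expect tcp z 352")
for r in range(244,300,5): print(r,W[r,212].round(0),W[r,418].round(0),W[r,425].round(0))
```

```text
expect tcp z 352
244 [436. 135.  63.] [ 388. -198.   -2.] [ 388. -210.   -0.]
249 [579.  21. 386.] [574. -75. 386.] [575. -78. 389.]
254 [578.  20. 391.] [573. -74. 390.] [573. -78. 390.]
259 [578.  18. 396.] [574. -73. 396.] [573. -76. 396.]
264 [577.  18. 398.] [573. -72. 400.] [574. -74. 402.]
269 [576.  17. 400.] [573. -71. 403.] [574. -73. 405.]
274 [573.  18. 400.] [571. -70. 404.] [574. -72. 409.]
279 [571.  18. 400.] [569. -70. 405.] [572. -71. 410.]
284 [569.  18. 401.] [566. -70. 405.] [570. -71. 411.]
289 [567.  18. 402.] [564. -70. 405.] [567. -72. 410.]
294 [565.  18. 403.] [562. -70. 405.] [566. -71. 412.]
299 [563.  18. 404.] [560. -70. 406.] [564. -71. 412.]
```

Request:
play_rows:
  motion:
    - [[0, 0, 0], [0, 0, 0], 1]
    - [[0, 0, 0], [0, 0, 0], 1]
    - [[0, 0, 0], [0, 0, 0], 1]
    - [[0, 0, 0], [0, 0, 0], 1]
    - [[0, 0, 0], [0, 0, 0], 1]
    - [[0, 0, 0], [0, 0, 0], 1]
    - [[0, 0, 0], [0, 0, 0], 1]
    - [[0, 0, 0.01], [0, 0, 0], 1]
    - [[0, 0, 0.01], [0, 0, 0], 1]
    - [[0, 0, 0.01], [0, 0, 0], 1]
    - [[0, 0, 0], [0, 0, 0], 1]

```text
t: 25.8
tool_pos: [429.9, 266.3, 3.4]
eef_rot: [3.106, 0.468, -0.002]
force: [0.2, 0.8, 0.3]
width: 88.0
finger_force: 0.0
```

Run:
```python
from h import *
T,s=tool();p=env.camera("wrist");save(p,"w8.png");C=cloud(p,np.array(p["mount"]))
cases(cloud(p,T@np.array(p["mount"])))
# finger points in tool frame: near |y| 40..62, x<15
m=(abs(C[...,1])>35)&(abs(C[...,1])<66)&(abs(C[...,0])<12);q=C[m];d=p["pixels"][m].max(1)<70
q=q[d];print("lowest finger z",np.percentile(q[:,2],[90,97,99,100]))
print(s["force"],s["width"],s["tool_pos"])
```

```text
lowest finger z [-44.76673749 -36.10275948 -33.22105675   4.23820868]
[0.23217955 0.76385893 0.34607898] 88.0011967206101 [429.90883966 266.3231953    3.44236642]
```

View pics/w8.png

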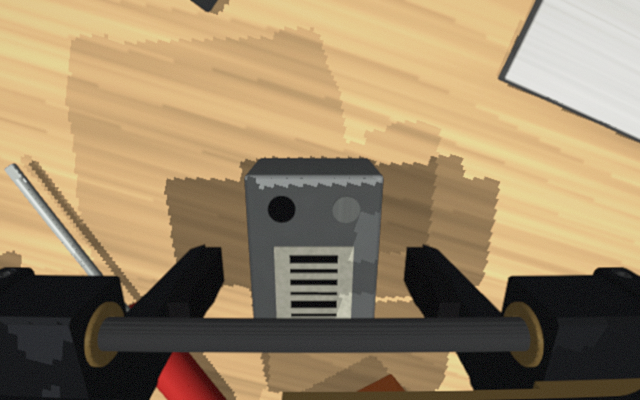

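Request:
play_rows:
  motion:
    - [[0, 0, 0.01], [0, 0, 0], 1]
    - [[0, 0, 0.01], [0, 0, 0], 1]
    - [[0, 0, 0], [0, 0, 0], 0]
    - [[0, 0, 0], [0, 0, 0], 0]
    - [[0, 0, 0], [0, 0, 0], 0]
    - [[0, 0, 0], [0, 0, 0], 0]
    - [[0, 0, 0], [0, 0, 0], 0]
  newtons: 25

```text
t: 26.72
tool_pos: [430.2, 266.4, -6.0]
eef_rot: [-3.107, -0.468, -0.0]
force: [0.3, -0.5, 1.3]
width: 59.4
finger_force: 25.0
```

Run:
```python
from h import *
T,s=tool();print(s["force"],s["width"],s["finger_force"])
plan([626,29,T[2,3]+50],-0.056)
```

```text
[ 0.30987361 -0.50420563  1.34104644] 59.375362147643095 24.999852776527405
at [430.2 266.4  -6. ] yaw 0.2989 turn_z 0.1695 shift [ 0.4175  0.4522 -0.1   ] min rows 6
```

Request:
play_rows:
  motion:
    - [[0, 0, -0.05], [0, 0, 0.0565], 0]
    - [[0, 0, -0.05], [0, 0, 0.0565], 0]
    - [[0, 0, 0], [0, 0, 0.0565], 0]
    - [[0.0596, 0.0646, 0], [0, 0, 0], 0]
    - [[0.0596, 0.0646, 0], [0, 0, 0], 0]
    - [[0.0596, 0.0646, 0], [0, 0, 0], 0]
    - [[0.0596, 0.0646, 0], [0, 0, 0], 0]
    - [[0.0596, 0.0646, 0], [0, 0, 0], 0]
    - [[0.0596, 0.0646, 0], [0, 0, 0], 0]
    - [[0.0596, 0.0646, 0], [0, 0, 0], 0]
    - [[0, 0, 0], [0, 0, 0], 0]
    - [[0, 0, 0], [0, 0, 0], 0]
    - [[0, 0, 0.03], [0, 0, 0], 0]
    - [[0, 0, 0.03], [0, 0, 0], 0]
    - [[0, 0, 0.018], [0, 0, 0], 0]
    - [[0, 0, 0.003], [0, 0, 0], 0]
    - [[0, 0, 0], [0, 0, 0], 0]
    - [[0, 0, 0], [0, 0, 0], 0]

```text
t: 28.98
tool_pos: [626.0, 28.9, 3.9]
eef_rot: [3.14, -0.088, 0.001]
force: [-0.7, -0.1, -2.6]
width: 60.0
finger_force: 25.0
```

Run:
```python
from h import *
T,s=tool();print(s["force"],s["width"],s["finger_force"])
plan([634.8,34.8,2],-0.056)
```

```text
[-0.67274769 -0.13661375 -2.57353213] 60.005124450032135 24.999276101589203
at [626.   28.9   3.9] yaw -0.0561 turn_z -0.0001 shift [ 0.0169 -0.0127  0.0037] min rows 1
```

Request:
play_rows:
  motion:
    - [[0, 0, 0.0035], [0, 0, 0], 0]
    - [[0.004, 0, 0], [0, 0, 0], 0]
    - [[0.004, 0, 0], [0, 0, 0], 0]
    - [[0.004, 0, 0], [0, 0, 0], 0]
    - [[0.004, 0, 0], [0, 0, 0], 0]
    - [[0.003, 0, 0], [0, 0, 0], 0]
    - [[0, 0, 0], [0, 0, 0], 0]
  newtons: 15

```text
t: 29.85
tool_pos: [634.7, 28.5, 2.1]
eef_rot: [3.14, -0.088, -0.002]
force: [-7.8, -0.7, 6.9]
width: 60.0
finger_force: 15.0
```

Request:
play_rows:
  motion:
    - [[0, -0.004, 0], [0, 0, 0], 0]
    - [[0, -0.004, 0], [0, 0, 0], 0]
    - [[0, -0.004, 0], [0, 0, 0], 0]
    - [[0, 0, 0], [0, 0, 0], 0]

```text
t: 30.35
tool_pos: [634.9, 32.7, 2.1]
eef_rot: [3.138, -0.088, -0.003]
force: [-8.5, -8.6, 8.1]
width: 59.8
finger_force: 15.0
```

Request:
play_rows:
  motion:
    - [[0, -0.003, 0], [0, 0, 0], 0]
    - [[0, 0, 0], [0, 0, 0], 0]

```text
t: 30.6
tool_pos: [635.0, 34.1, 2.1]
eef_rot: [3.138, -0.089, -0.003]
force: [-8.0, -8.4, 7.3]
width: 59.8
finger_force: 15.0
```

Request:
play_rows:
  motion:
    - [[0, -0.003, 0], [0, 0, 0], 0]
    - [[0, 0, 0], [0, 0, 0], 0]

```text
t: 30.85
tool_pos: [635.0, 35.1, 2.2]
eef_rot: [3.137, -0.088, -0.003]
force: [-9.4, -10.7, 6.9]
width: 59.9
finger_force: 15.0
```

Request:
play_rows:
  motion:
    - [[0, -0.002, 0], [0, 0, 0], 0]
    - [[0, 0, 0], [0, 0, 0], 0]

```text
t: 31.1
tool_pos: [635.0, 35.1, 2.2]
eef_rot: [3.135, -0.089, -0.003]
force: [-9.6, -15.3, 7.6]
width: 59.8
finger_force: 15.0
```

Stopped at the stop. Release, rise, look, and go on to the short case.

Request:
play_rows:
  motion:
    - [[0, 0.003, 0], [0, 0, 0], 0]
    - [[0, 0, 0], [0, 0, 0], 1]
    - [[0, 0, 0], [0, 0, 0], 1]
    - [[0, 0, 0], [0, 0, 0], 1]
    - [[0, 0, -0.06], [0, 0, 0], 1]
    - [[0, 0, -0.1], [0, 0, 0], 1]
    - [[0, 0, -0.1], [0, 0, 0], 1]
    - [[-0.05, -0.03, -0.1], [0, 0, 0], 1]
    - [[-0.05, -0.07, -0.1], [0, 0, 0], 1]
    - [[-0.05, -0.07, -0.04], [0, 0, 0], 1]
    - [[0, 0, 0], [0, 0, 0], 1]
    - [[0, 0, 0], [0, 0, 0], 1]

```text
t: 32.6
tool_pos: [566.9, 123.7, 248.3]
eef_rot: [3.14, -0.088, -0.002]
force: [0.5, -1.1, 1.1]
width: 88.2
finger_force: 0.0
```

Run:
```python
from h import *
p,W=wrist();save(p,"w9.png");np.save("w9.npy",W)
frame(W);cases(W);plan([577.3,358.5,90],-0.377)
```

```text
fence top [ 664.6  -24.   437.5   58.7   86.8   33.9 6917. ]
stop fix [ 29.9 209.5] 1250
stop fix [29.8 98.7] 1241
stop fix [ 30.3 -10.7] 1271
stop fix [  28.2 -130.3] 327
tallest bench [626.7 -88.5  88.4  59.6  -2.4  70.4] fix [ 18.8 -65.4]
short bench [634.1  35.   88.9  58.4  -3.3  50.4] fix [19.3 58.3]
short bench [577.3 358.7  90.3  60.8 -21.9  52.1] fix [-55.5 378.3]
tallest plate [ 622.2 -183.9   90.2   62.4   -2.7   80.3] fix [  19.7 -160.9]
tall plate [626.6 -88.4  90.9  61.2  -2.   70.3] fix [ 18.7 -65.4]
shortest plate [634.1  35.   89.2  60.1  -2.9  50.2] fix [19.2 58.3]
shortest plate [577.5 358.7  90.6  60.8 -21.9  51.7] fix [-55.3 378.3]
at [567.1 123.4 247.9] yaw -0.0567 turn_z 0.1529 shift [-0.1541 -0.4447  0.3158] min rows 5
```

Request:
play_rows:
  motion:
    - [[0, 0, 0], [0, 0, 0.0765], 1]
    - [[0, 0, 0], [0, 0, 0.0765], 1]
    - [[-0.0257, -0.0741, 0.0526], [0, 0, 0], 1]
    - [[-0.0257, -0.0741, 0.0526], [0, 0, 0], 1]
    - [[-0.0257, -0.0741, 0.0526], [0, 0, 0], 1]
    - [[-0.0257, -0.0741, 0.0526], [0, 0, 0], 1]
    - [[-0.0257, -0.0741, 0.0526], [0, 0, 0], 1]
    - [[-0.0257, -0.0741, 0.0526], [0, 0, 0], 1]
    - [[0, 0, 0], [0, 0, 0], 1]
    - [[0, 0, 0.07], [0, 0, 0], 1]
    - [[0, 0, 0.07], [0, 0, 0], 1]
    - [[0, 0, 0.04], [0, 0, 0], 1]
    - [[0, 0, 0.01], [0, 0, 0], 1]
    - [[0, 0, 0], [0, 0, 0], 1]
    - [[0, 0, 0], [0, 0, 0], 0]
    - [[0, 0, 0], [0, 0, 0], 0]
    - [[0, 0, 0], [0, 0, 0], 0]
    - [[0, 0, 0], [0, 0, 0], 0]
    - [[0, 0, 0], [0, 0, 0], 0]
  newtons: 25

```text
t: 35.02
tool_pos: [577.0, 359.3, -3.3]
eef_rot: [-3.086, 0.588, -0.001]
force: [-0.4, 0.2, 3.6]
width: 59.9
finger_force: 25.0
```

Run:
```python
from h import *
T,s=tool();print(s["force"],s["width"],s["finger_force"])
plan([632,138.5,T[2,3]+50],-0.056)
```

```text
[-0.36243528  0.21396941  3.58871474] 59.894869627954925 24.99796795193106
at [577.  359.3  -3.3] yaw -0.3764 turn_z -0.153 shift [ 0.1345  0.4349 -0.1   ] min rows 5
```

Request:
play_rows:
  motion:
    - [[0, 0, -0.05], [0, 0, -0.0765], 0]
    - [[0, 0, -0.05], [0, 0, -0.0765], 0]
    - [[0, 0, 0], [0, 0, 0], 0]
    - [[0.0224, 0.0725, 0], [0, 0, 0], 0]
    - [[0.0224, 0.0725, 0], [0, 0, 0], 0]
    - [[0.0224, 0.0725, 0], [0, 0, 0], 0]
    - [[0.0224, 0.0725, 0], [0, 0, 0], 0]
    - [[0.0224, 0.0725, 0], [0, 0, 0], 0]
    - [[0.0224, 0.0725, 0], [0, 0, 0], 0]
    - [[0, 0, 0], [0, 0, 0], 0]
    - [[0, 0, 0], [0, 0, 0], 0]
    - [[0, 0, 0.03], [0, 0, 0], 0]
    - [[0, 0, 0.03], [0, 0, 0], 0]
    - [[0, 0, 0.018], [0, 0, 0], 0]
    - [[0, 0, 0.003], [0, 0, 0], 0]
    - [[0, 0, 0], [0, 0, 0], 0]
    - [[0, 0, 0], [0, 0, 0], 0]

```text
t: 37.15
tool_pos: [632.0, 138.2, 6.1]
eef_rot: [-3.14, 0.088, -0.001]
force: [0.8, -0.0, -3.2]
width: 59.5
finger_force: 25.0
```

Run:
```python
from h import *
T,s=tool();print(s["force"],s["width"],s["finger_force"])
plan([641,144.9,4.7],-0.056)
```

```text
[ 0.80263165 -0.0117669  -3.16379078] 59.475544058955485 24.998985291458666
at [632.  138.2   6.1] yaw -0.0561 turn_z -0.0001 shift [ 0.0173 -0.0143  0.0028] min rows 1
```

Request:
play_rows:
  motion:
    - [[0, 0, 0.003], [0, 0, 0], 0]
    - [[0.004, 0, 0], [0, 0, 0], 0]
    - [[0.004, 0, 0], [0, 0, 0], 0]
    - [[0.004, 0, 0], [0, 0, 0], 0]
    - [[0.004, 0, 0], [0, 0, 0], 0]
    - [[0.003, 0, 0], [0, 0, 0], 0]
    - [[0, 0, 0], [0, 0, 0], 0]
  newtons: 15

```text
t: 38.02
tool_pos: [640.1, 137.8, 4.7]
eef_rot: [3.14, -0.088, -0.004]
force: [-9.7, -0.6, 8.0]
width: 59.8
finger_force: 15.0
```

Request:
play_rows:
  motion:
    - [[0, -0.004, 0], [0, 0, 0], 0]
    - [[0, -0.004, 0], [0, 0, 0], 0]
    - [[0, -0.004, 0], [0, 0, 0], 0]
    - [[0, -0.004, 0], [0, 0, 0], 0]
    - [[0, 0, 0], [0, 0, 0], 0]

```text
t: 38.65
tool_pos: [640.4, 143.4, 4.7]
eef_rot: [3.136, -0.089, -0.006]
force: [-12.4, -10.9, 10.0]
width: 60.1
finger_force: 15.0
```

Request:
play_rows:
  motion:
    - [[0, -0.002, 0], [0, 0, 0], 0]
    - [[0, 0, 0], [0, 0, 0], 0]

```text
t: 38.9
tool_pos: [640.5, 144.2, 4.7]
eef_rot: [3.136, -0.089, -0.006]
force: [-11.6, -12.3, 10.0]
width: 60.2
finger_force: 15.0
```

Request:
play_rows:
  motion:
    - [[0, -0.003, 0], [0, 0, 0], 0]
    - [[0, 0, 0], [0, 0, 0], 0]

```text
t: 39.15
tool_pos: [640.6, 145.0, 4.7]
eef_rot: [3.135, -0.089, -0.006]
force: [-12.0, -14.8, 10.5]
width: 59.8
finger_force: 15.0
```

Request:
play_rows:
  motion:
    - [[0, -0.002, 0], [0, 0, 0], 0]
    - [[0, 0, 0], [0, 0, 0], 0]

```text
t: 39.4
tool_pos: [640.6, 145.0, 4.7]
eef_rot: [3.134, -0.09, -0.006]
force: [-12.9, -19.1, 10.2]
width: 59.6
finger_force: 15.0
```

Request:
play_rows:
  motion:
    - [[0, 0.003, 0], [0, 0, 0], 0]
    - [[0, 0, 0], [0, 0, 0], 1]
    - [[0, 0, 0], [0, 0, 0], 1]
    - [[0, 0, 0], [0, 0, 0], 1]
    - [[0, 0, -0.06], [0, 0, 0], 1]
    - [[0, 0, -0.1], [0, 0, 0], 1]
    - [[0, 0, -0.1], [0, 0, 0], 1]
    - [[-0.05, 0.03, -0.1], [0, 0, 0], 1]
    - [[-0.05, 0.08, -0.1], [0, 0, 0], 1]
    - [[-0.05, 0.08, -0.04], [0, 0, 0], 1]
    - [[0, 0.09, 0], [0, 0, 0], 1]
    - [[0, 0.08, 0], [0, 0, 0], 1]
    - [[0, 0, 0], [0, 0, 0], 1]
    - [[0, 0, 0], [0, 0, 0], 1]

```text
t: 41.15
tool_pos: [559.4, -23.7, 249.7]
eef_rot: [-3.14, 0.088, -0.0]
force: [-0.1, -0.1, -0.6]
width: 88.2
finger_force: 0.0
```

Run:
```python
from h import *
p,W=wrist();save(p,"w10.png");np.save("w10.npy",W)
frame(W);cases(W);plan([626.7,-88.4,110],-0.04)
```

```text
fence top [ 663.4  -24.5  441.7   61.9   86.8   33.9 6846. ]
stop fix [ 30.  102.9] 807
stop fix [ 29.7 -11.2] 1200
stop fix [  29.9 -120.6] 1312
tallest bench [626.7 -89.2  88.5  58.9  -1.8  70.4] fix [ 18.9 -66.1]
tall bench [641.1 144.   87.4  58.8  -3.6  60.4] fix [ 20.2 167.5]
short bench [634.5  35.   88.1  58.5  -3.7  50.4] fix [19.7 58.3]
tallest plate [ 622.7 -184.5   89.2   60.7   -3.2   80.2] fix [  20.2 -161.5]
tall plate [626.6 -89.2  90.   60.3  -2.4  70.2] fix [ 18.7 -66.1]
short plate [640.5 144.4  89.1  60.9  -3.5  60.1] fix [ 19.6 167.9]
shortest plate [634.5  35.   88.4  60.3  -3.5  50.2] fix [19.7 58.3]
at [559.4 -23.3 249.7] yaw -0.055 turn_z -0.0071 shift [0.1397 0.1247 0.2794] min rows 3
```

View pics/w10.png

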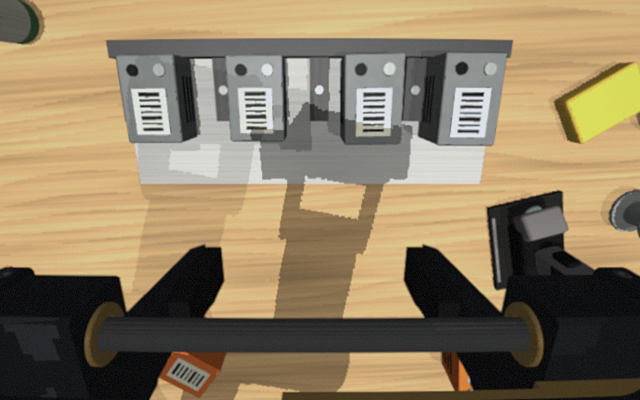

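Request:
play_rows:
  motion:
    - [[0.047, 0.041, 0.06], [0, 0, 0], 0.85]
    - [[0.047, 0.041, 0.07], [0, 0, 0], 0.85]
    - [[0.0457, 0.041, 0.07], [0, 0, 0], 0.85]
    - [[0, 0, 0.06], [0, 0, 0], 0.85]
    - [[0, 0, 0], [0, 0, 0], 0.85]
    - [[0, 0, 0.08], [0, 0, 0], 0.85]
    - [[0, 0, 0.08], [0, 0, 0], 0.85]
    - [[0, 0, 0.06], [0, 0, 0], 0.85]
    - [[0, 0, 0], [0, 0, 0], 0.85]
    - [[0, 0, 0], [0, 0, 0], 0]
    - [[0, 0, 0], [0, 0, 0], 0]
    - [[0, 0, 0], [0, 0, 0], 0]
    - [[0, 0, 0], [0, 0, 0], 0]
  newtons: 15

```text
t: 42.82
tool_pos: [626.8, -89.6, 12.0]
eef_rot: [3.14, -0.088, 0.006]
force: [-0.1, 1.8, 6.9]
width: 59.9
finger_force: 15.0
```

Request:
play_rows:
  motion:
    - [[0, -0.006, 0], [0, 0, 0], 0]
    - [[0, -0.006, 0], [0, 0, 0], 0]
    - [[0, -0.006, 0], [0, 0, 0], 0]
    - [[0.004, -0.004, 0], [0, 0, 0], 0]
    - [[0.002, 0, 0], [0, 0, 0], 0]
    - [[0, 0, 0], [0, 0, 0], 0]

```text
t: 43.58
tool_pos: [628.2, -80.4, 12.0]
eef_rot: [3.138, -0.089, -0.002]
force: [-11.6, -5.8, 11.7]
width: 59.8
finger_force: 15.0
```

Request:
play_rows:
  motion:
    - [[-0.002, -0.004, -0.002], [0, 0, 0], 0]
    - [[0, -0.004, 0], [0, 0, 0], 0]
    - [[0, -0.003, 0], [0, 0, 0], 0]
    - [[0, 0, 0], [0, 0, 0], 0]

```text
t: 44.08
tool_pos: [628.6, -74.6, 12.0]
eef_rot: [3.138, -0.089, 0.001]
force: [-5.3, -7.4, 6.6]
width: 59.8
finger_force: 15.0
```

Request:
play_rows:
  motion:
    - [[0, -0.003, 0], [0, 0, 0], 0]
    - [[0, 0, 0], [0, 0, 0], 0]

```text
t: 44.32
tool_pos: [628.6, -74.6, 12.1]
eef_rot: [3.136, -0.089, 0.001]
force: [-7.2, -12.3, 6.1]
width: 60.2
finger_force: 15.0
```

Request:
play_rows:
  motion:
    - [[0, -0.002, 0], [0, 0, 0], 0]
    - [[0, 0, 0], [0, 0, 0], 0]

```text
t: 44.58
tool_pos: [628.5, -74.5, 12.2]
eef_rot: [3.134, -0.089, 0.001]
force: [-7.1, -16.2, 5.7]
width: 59.9
finger_force: 15.0
```

Seated. Release, rise, and view from over the scanner side.

Request:
play_rows:
  motion:
    - [[0, 0.003, 0], [0, 0, 0], 0]
    - [[0, 0, 0], [0, 0, 0], 0.9]
    - [[0, 0, 0], [0, 0, 0], 0.9]
    - [[0, 0, 0], [0, 0, 0], 0.9]
    - [[0, 0, -0.06], [0, 0, 0], 0.9]
    - [[0, 0, -0.1], [0, 0, 0], 0.9]
    - [[0, 0, -0.1], [0, 0, 0], 1]
    - [[-0.06, 0, -0.1], [0, 0, 0], 1]
    - [[-0.09, 0.03, -0.1], [0, 0, 0], 1]
    - [[-0.08, 0.04, -0.08], [0, 0, 0], 1]
    - [[-0.07, 0.05, 0], [0, 0, 0], 1]
    - [[0, 0, 0], [0, 0, 0], 1]
    - [[0, 0, 0], [0, 0, 0], 1]

```text
t: 46.2
tool_pos: [480.1, -122.3, 276.0]
eef_rot: [-3.14, 0.088, -0.0]
force: [-0.9, -0.5, -0.0]
width: 88.4
finger_force: 0.0
```

Run:
```python
from h import *
p,W=wrist();save(p,"w11.png");np.save("w11.npy",W)
frame(W);cases(W)
print("handle",rect(W,143,153,(330,520,-400,-230)));print("handle hi",rect(W,120,142,(330,520,-400,-230)));print("head",rect(W,34,50,(330,530,-400,-230)),"pad",rect(W,5,11,(340,500,-390,-230)))
for c in("top","scene"):
    q=env.camera(c);V=cloud(q);print(c,"handle",rect(V,143,153,(330,520,-400,-230)),"head",rect(V,38,50,(330,530,-400,-230)),"pad",rect(V,5,11,(340,500,-390,-230)))
    if c=="top": T2=q
print(tool()[1]["tool_pos"])
```

```text
fence top [657.  -20.4 271.1  33.4 -90.   34.3 173. ]
stop fix [ 25.4 138. ] 226
stop fix [ 25.8 105.8] 389
stop fix [24.9 -5.6] 533
stop fix [  24.5 -121.3] 1060
handle [ 422.2 -311.6   32.6   31.    14.5  147.4  913. ]
handle hi [ 427.3 -304.    41.2   21.4  -31.8  131.   516. ]
head [ 431.3 -309.9  112.6   56.2   12.9   44.  1913. ] pad [ 425.4 -312.   130.6   99.1   11.1    8.1 2372. ]
top handle [ 423.6 -314.9   33.1   29.8   12.6  147.3  138. ] head [ 433.1 -313.6  114.4   56.1   11.6   44.5  441. ] pad [ 419.6 -308.9  158.   158.   -88.1    7.7  588. ]
scene handle [ 423.8 -308.6   32.7   29.9   16.4  147.5   61. ] head [ 433.  -305.4  113.9   53.4   12.7   44.4  188. ] pad [ 440.  -295.1  154.2  116.6  -40.3    8.2  293. ]
[ 480.33325063 -122.14905645  275.5858541 ]
```

View pics/w11.png

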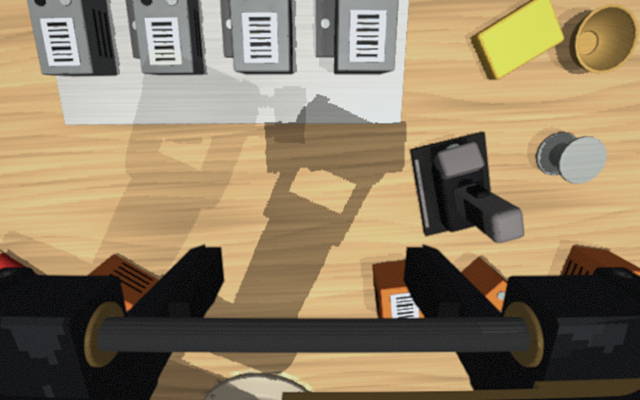

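Request:
play_rows:
  motion:
    - [[0.08, -0.05, 0.02], [0, 0, 0], 1]
    - [[0.08, -0.05, 0.02], [0, 0, 0], 1]
    - [[0, -0.05, 0], [0, 0, 0], 1]
    - [[0, 0, 0], [0, 0, 0], 1]
    - [[0, 0, 0], [0, 0, 0], 1]

```text
t: 46.98
tool_pos: [563.9, -52.5, 256.0]
eef_rot: [3.14, -0.088, -0.0]
force: [0.1, 0.4, 0.3]
width: 88.4
finger_force: 0.0
```

Run:
```python
from h import *
p,W=wrist();save(p,"w12.png");np.save("w12.npy",W)
frame(W);cases(W);plan([422.3,-311.8,220],0.225)
```

```text
fence top [ 663.6  -24.9  441.1   61.3   86.8   33.9 6586. ]
stop fix [29.8 -9.8] 1077
stop fix [ 29.8 103.3] 693
stop fix [  29.4 -121.3] 1214
stop fix [ 15.4 138.3] 157
tallest bench [627.8 -74.8  88.8  58.9  -3.1  70.4] fix [ 19.2 -51.7]
tall bench [641.  144.2  88.   59.   -3.1  60.4] fix [ 20.1 167.7]
short bench [634.2  34.9  88.4  59.1  -3.9  50.3] fix [19.4 58.1]
tallest plate [ 622.3 -184.3   89.2   60.4   -2.7   80.2] fix [  19.7 -161.4]
tall plate [627.8 -75.   89.1  60.1  -3.2  70.2] fix [ 19.1 -51.9]
short plate [641.1 144.1  88.4  61.3  -3.6  60.2] fix [ 20.1 167.6]
shortest plate [634.2  34.9  88.8  60.1  -3.5  50.2] fix [19.4 58.2]
at [563.8 -52.8 256.1] yaw -0.0564 turn_z -0.1344 shift [-0.3914  0.4418  0.0722] min rows 6
```

Request:
play_rows:
  motion:
    - [[0, 0, 0], [0, 0, -0.067], 1]
    - [[0, 0, 0], [0, 0, -0.067], 1]
    - [[-0.0559, 0.0631, 0.0103], [0, 0, 0], 1]
    - [[-0.0559, 0.0631, 0.0103], [0, 0, 0], 1]
    - [[-0.0559, 0.0631, 0.0103], [0, 0, 0], 1]
    - [[-0.0559, 0.0631, 0.0103], [0, 0, 0], 1]
    - [[-0.0559, 0.0631, 0.0103], [0, 0, 0], 1]
    - [[-0.0559, 0.0631, 0.0103], [0, 0, 0], 1]
    - [[-0.0559, 0.0631, 0.0103], [0, 0, 0], 1]
    - [[0, 0, 0], [0, 0, 0], 1]
    - [[0, 0, 0], [0, 0, 0], 1]

```text
t: 48.4
tool_pos: [422.1, -311.0, 220.3]
eef_rot: [3.122, 0.351, 0.001]
force: [-0.4, -0.6, -0.1]
width: 88.3
finger_force: 0.0
```

Run:
```python
from h import *
p,W=wrist();save(p,"w13.png")
print("handle",rect(W,143,153,(330,520,-400,-230)),"head",rect(W,34,50,(330,530,-400,-230)),"pad",rect(W,5,11,(340,500,-390,-230)))
plan([422.3,-311.8,88],0.225)
```

```text
handle [ 421.7 -313.    33.4   31.5   13.8  147.5 1525. ] head [ 431.8 -310.9  111.4   56.    13.    44.  2123. ] pad [ 424.9 -312.7  130.5  100.2   10.9    8.1 3984. ]
at [ 422.4 -310.6  220.3] yaw 0.2248 turn_z -0.0001 shift [-0.0008  0.0022  0.2646] min rows 3
```

View pics/w13.png

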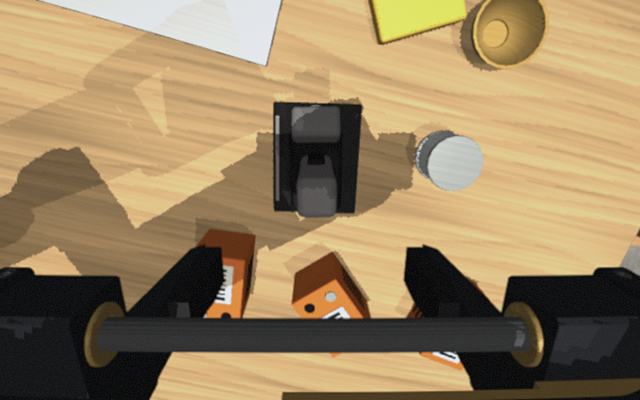

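Request:
play_rows:
  motion:
    - [[0, 0.003, 0.06], [0, 0, 0], 1]
    - [[0, 0, 0.07], [0, 0, 0], 1]
    - [[0, 0, 0.07], [0, 0, 0], 1]
    - [[0, 0, 0.04], [0, 0, 0], 1]
    - [[0, 0, 0.024], [0, 0, 0], 1]
    - [[0, 0, 0], [0, 0, 0], 1]
    - [[0, 0, 0], [0, 0, 0], 0]
    - [[0, 0, 0], [0, 0, 0], 0]
    - [[0, 0, 0], [0, 0, 0], 0]
    - [[0, 0, 0], [0, 0, 0], 0]
    - [[0, 0, 0], [0, 0, 0], 0]
    - [[0, 0, 0], [0, 0, 0], 0]
  newtons: 35

```text
t: 49.95
tool_pos: [422.6, -312.6, 88.0]
eef_rot: [3.122, 0.352, -0.0]
force: [0.7, -0.2, -0.4]
width: 31.5
finger_force: 35.0
```

Request:
play_rows:
  motion:
    - [[0, 0, -0.02], [0, 0, 0], 0]
    - [[0, 0, -0.06], [0, 0, 0], 0]
    - [[0, 0, -0.08], [0, 0, 0], 0]
    - [[0, 0, -0.08], [0, 0, 0], 0]
    - [[0, 0, -0.02], [0, 0, 0.034], 0]
    - [[0, 0, 0], [0, 0, 0.034], 0]
    - [[0, 0, 0], [0, 0, 0.034], 0]
    - [[0, 0, 0], [0, 0, 0.032], 0]
    - [[0.03, -0.05, 0], [0, 0, 0], 0]
    - [[0.04, -0.07, 0], [0, 0, 0], 0]
    - [[0.04, -0.07, 0], [0, 0, 0], 0]
    - [[0.03, -0.055, 0], [0, 0, 0], 0]
    - [[0.02, -0.032, 0], [0, 0, 0], 0]
    - [[0, 0, 0], [0, 0, 0], 0]
    - [[0, 0, 0], [0, 0, 0], 0]

```text
t: 51.82
tool_pos: [509.8, -179.5, 218.0]
eef_rot: [3.14, -0.089, -0.001]
force: [0.4, -0.4, -3.8]
width: 31.8
finger_force: 35.0
```

Run:
```python
from h import *
p,W=wrist();save(p,"w14.png");T,s=tool()
C=cloud(p,np.array(p["mount"]))
# scanner head top in tool frame: z expected 80-36=44 above.. => tool z ~ +44
m=(abs(C[...,2]-44)<8)&(abs(C[...,1])<40)&(C[...,0]>-60)&(C[...,0]<80)
q=C[m];print(len(q),cv2.minAreaRect(q[:,:2].astype(np.float32)) if len(q) else 0,np.polyfit(q[:,0],q[:,2],1) if len(q) else 0)
print(s["force"],s["width"]);plan([510.2,-178.6,217.6],-0.056)
cases(W)
```

```text
5129 ((17.691707611083984, 0.36473655700683594), (56.11982345581055, 94.46363830566406), 89.9298095703125) [-0.07605421 45.08982996]
[ 0.37687195 -0.060694   -2.66302818] 32.131640466510476
at [ 509.8 -179.6  218. ] yaw -0.0572 turn_z -0.0006 shift [ 0.0007 -0.0021  0.0008] min rows 1
tallest bench [627.6 -75.2  88.4  59.   -3.2  70.4] fix [ 19.  -52.2]
short bench [634.3  34.4  88.6  59.2  -3.7  50.4] fix [19.5 57.7]
tallest plate [ 620.2 -184.5   84.7   60.6   -3.3   80.3] fix [  17.6 -161.7]
tall plate [627.8 -75.3  88.6  60.5  -3.   70.2] fix [ 19.1 -52.2]
shortest plate [634.6  34.5  89.   61.7  -3.   50.2] fix [19.8 57.8]
```

View pics/w14.png

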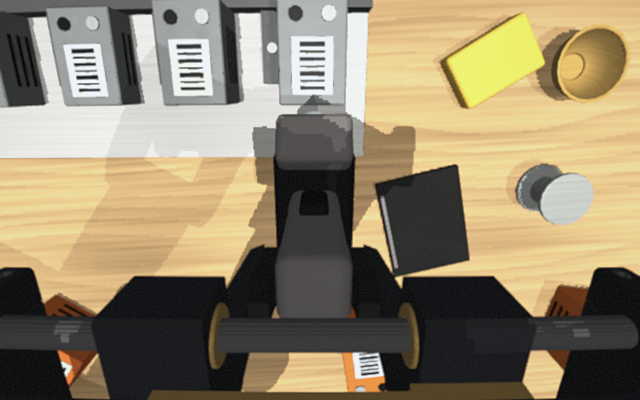

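Run:
```python
from h import *
W=np.load("w11.npy");c,s=np.cos(.225),np.sin(.225)
d=W-np.array([422.,-312.2,0]);X=c*d[...,0]+s*d[...,1];Y=-s*d[...,0]+c*d[...,1]
p,_=wrist();C=cloud(p,np.array(p["mount"]))
for lo in range(15,65,5):
    a=(X>lo)&(X<lo+5)&(abs(Y)<15)&(abs(W[...,2]-44)<10);b=(C[...,0]>lo)&(C[...,0]<lo+5)&(abs(C[...,1])<15)&(abs(C[...,2]-44)<12)
    print(lo,np.median(W[...,2][a]).round(1),a.sum(),np.median(C[...,2][b]).round(1) if b.any() else None,b.sum())
```

```text
15 44.3 117 43.8 359
20 44.2 90 43.9 314
25 44.1 82 43.7 288
30 50.2 35 37.2 231
35 nan 0 32.4 81
40 nan 0 32.5 114
45 53.1 54 34.2 384
50 51.2 118 36.9 424
55 48.5 117 39.9 382
60 45.4 126 42.8 420
  return _methods._mean(a, axis=axis, dtype=dtype,
  ret = ret.dtype.type(ret / rcount)
```

Request:
play_rows:
  motion:
    - [[0, 0, 0], [0, 0, 0], 0]
    - [[0, 0, 0], [0, 0, 0], 0]
    - [[0, 0, 0], [0, 0, 0], 0]
    - [[0, 0, 0], [0, 0, 0], 0]
    - [[0, 0, 0], [0, 0, 0], 0]
    - [[0, 0, 0], [0, 0, 0], 0]
    - [[0, 0, 0], [0, 0, 0], 0]
    - [[0, 0, 0], [0, 0, 0], 0]
    - [[0, 0, 0], [0, 0, 0], 0]
    - [[0, 0, 0], [0, 0, 0], 0]
    - [[0, 0, 0], [0, 0, 0], 0]
    - [[0, 0, 0], [0, 0, 0], 0]
    - [[0, 0, 0], [0, 0, 0], 0]
    - [[0, 0, 0], [0, 0, 0], 0]
    - [[0, 0, 0], [0, 0, 0], 0]
    - [[0, 0, 0], [0, 0, 0], 0]
    - [[0, 0, 0], [0, 0, 0], 0]
    - [[0, 0, 0], [0, 0, 0], 0]

```text
t: 54.18
tool_pos: [510.2, -178.8, 218.0]
eef_rot: [3.14, -0.088, 0.0]
force: [0.3, -0.4, -3.3]
width: 31.8
finger_force: 35.0
```

Request:
play_rows:
  motion:
    - [[0, -0.03, 0.004], [0, 0, 0], 0]
    - [[0, -0.06, 0.004], [0, 0, 0], 0]
    - [[0, -0.07, 0.005], [0, 0, 0], 0]
    - [[0, -0.045, 0.004], [0, 0, 0], 0]
    - [[0, -0.015, 0.004], [0, 0, 0], 0]
    - [[0, 0, 0], [0, 0, 0], 0]
    - [[0, 0, 0], [0, 0, 0], 0]
    - [[0, 0, 0], [0, 0, 0], 0]
    - [[0, 0, 0], [0, 0, 0], 0]
    - [[0, 0, 0], [0, 0, 0], 0]
    - [[0, 0, 0], [0, 0, 0], 0]
    - [[0, 0, 0], [0, 0, 0], 0]
    - [[0, 0, 0], [0, 0, 0], 0]
    - [[0, 0, 0], [0, 0, 0], 0]
    - [[0, 0, 0], [0, 0, 0], 0]
    - [[0, 0, 0], [0, 0, 0], 0]
    - [[0, 0, 0], [0, 0, 0], 0]
    - [[0, 0, 0], [0, 0, 0], 0]
    - [[0, 0, 0], [0, 0, 0], 0]
    - [[0, 0, 0], [0, 0, 0], 0]

```text
t: 56.68
tool_pos: [516.4, -68.9, 207.5]
eef_rot: [-3.14, 0.088, 0.0]
force: [-0.3, 0.6, -3.7]
width: 31.9
finger_force: 35.0
```

Run:
```python
from h import *
p,W=wrist();save(p,"w15.png");cases(W);plan([516.4,-68.8,207.6],-0.056);plan([528.7,150.8,197.6],-0.056)
p2=p
for d in env.pinpoint(p,"case_tall_label")[:6]:
    a=np.round(d["at"]).astype(int);print(round(d["p"],2),a,W[a[1],a[0]].round(1),fix(W[a[1],a[0]]))
```

```text
tallest bench [626.1 -74.7  85.   59.7  -3.3  70.4] fix [ 17.4 -51.7]
tall bench [640.6 144.7  89.   58.9  -3.4  60.3] fix [ 19.6 168.1]
short bench [634.   35.   88.2  60.   -2.4  50.4] fix [19.2 58.3]
tallest plate [ 619.1 -184.5   83.8   61.1   -3.3   80.3] fix [  16.6 -161.7]
tall plate [626.2 -74.8  85.4  60.5  -3.2  70.2] fix [ 17.5 -51.8]
short plate [640.7 144.6  89.3  62.1  -3.9  60.1] fix [ 19.8 168. ]
shortest plate [634.2  34.8  89.5  60.8  -3.4  50.2] fix [19.4 58. ]
at [516.4 -68.9 207.5] yaw -0.0561 turn_z -0.0 shift [ 0.     -0.0003 -0.0002] min rows 1
at [516.4 -68.9 207.5] yaw -0.0561 turn_z -0.0 shift [ 0.     -0.4402  0.0198] min rows 4
0.75 [313  64] [618.2 -74.4  69.5] [  9.5 -51.9]
```

Request:
play_rows:
  motion:
    - [[0, 0, 0], [0, 0, 0], 0]
    - [[0, 0, 0], [0, 0, 0], 0]
    - [[0, 0, 0], [0, 0, 0], 0]
    - [[0, -0.04, 0], [0, 0, 0], 0]
    - [[0, -0.07, 0.003], [0, 0, 0], 0]
    - [[0, -0.08, 0.003], [0, 0, 0], 0]
    - [[0, -0.08, 0.004], [0, 0, 0], 0]
    - [[0, -0.08, 0.004], [0, 0, 0], 0]
    - [[0, -0.06, 0.003], [0, 0, 0], 0]
    - [[0, -0.03, 0.003], [0, 0, 0], 0]
    - [[0, 0, 0], [0, 0, 0], 0]
    - [[0, 0, 0], [0, 0, 0], 0]

```text
t: 58.28
tool_pos: [528.8, 149.8, 197.5]
eef_rot: [3.14, -0.089, 0.0]
force: [0.3, -1.0, -2.4]
width: 31.6
finger_force: 35.0
```

Request:
play_rows:
  motion:
    - [[0, 0, 0], [0, 0, 0], 0]
    - [[0, 0, 0], [0, 0, 0], 0]
    - [[0, 0, 0], [0, 0, 0], 0]
    - [[0, 0, 0], [0, 0, 0], 0]
    - [[0, 0, 0], [0, 0, 0], 0]
    - [[0, 0, 0], [0, 0, 0], 0]
    - [[0, 0, 0], [0, 0, 0], 0]
    - [[0, 0, 0], [0, 0, 0], 0]
    - [[0, 0, 0], [0, 0, 0], 0]
    - [[0, 0, 0], [0, 0, 0], 0]
    - [[0, 0, 0], [0, 0, 0], 0]
    - [[0, 0, 0], [0, 0, 0], 0]
    - [[0, 0, 0], [0, 0, 0], 0]
    - [[0, 0, 0], [0, 0, 0], 0]
    - [[0, 0, 0], [0, 0, 0], 0]
    - [[0, 0, 0], [0, 0, 0], 0]
    - [[0, 0, 0], [0, 0, 0], 0]

```text
t: 60.4
tool_pos: [528.7, 150.7, 197.5]
eef_rot: [-3.14, 0.088, 0.0]
force: [-0.3, 1.0, -2.5]
width: 31.7
finger_force: 35.0
```

Run:
```python
from h import *
p,W=wrist();save(p,"w16.png");cases(W);plan([528.7,150.8,197.6],-0.056);plan([522.5,41,187.6],-0.056)
for d in env.pinpoint(p,"case_short_label")[:6]:
    a=np.round(d["at"]).astype(int);print(round(d["p"],2),a,W[a[1],a[0]].round(1),fix(W[a[1],a[0]]))
```

```text
tallest bench [626.7 -74.3  86.7  60.3  -3.2  70.4] fix [ 18.  -51.3]
tall bench [638.4 144.7  84.9  59.   -3.1  60.4] fix [ 17.4 168. ]
short bench [633.7  35.4  88.2  59.   -2.9  50.4] fix [18.9 58.6]
tall plate [626.7 -74.4  86.7  61.1  -3.2  70.3] fix [ 18.  -51.4]
short plate [638.5 145.   85.4  60.6  -3.3  60.2] fix [ 17.5 168.3]
shortest plate [633.9  35.3  88.4  60.9  -3.   50.2] fix [19.  58.6]
at [528.7 150.8 197.5] yaw -0.056 turn_z -0.0 shift [ 0.     -0.0001 -0.0002] min rows 1
at [528.7 150.8 197.5] yaw -0.056 turn_z -0.0 shift [-1.000e-04  2.199e-01  1.980e-02] min rows 2
0.93 [314  64] [630.3 144.4  62. ] [  9.4 167.2]
0.54 [425  59] [630.1  44.9  51.8] [14.7 68. ]
```

Request:
play_rows:
  motion:
    - [[0, 0.03, 0.004], [0, 0, 0], 0]
    - [[0, 0.06, 0.004], [0, 0, 0], 0]
    - [[0, 0.07, 0.004], [0, 0, 0], 0]
    - [[0, 0.045, 0.004], [0, 0, 0], 0]
    - [[0, 0.015, 0.004], [0, 0, 0], 0]
    - [[0, 0, 0], [0, 0, 0], 0]
    - [[0, 0, 0], [0, 0, 0], 0]
    - [[0, 0, 0], [0, 0, 0], 0]
    - [[0, 0, 0], [0, 0, 0], 0]
    - [[0, 0, 0], [0, 0, 0], 0]
    - [[0, 0, 0], [0, 0, 0], 0]
    - [[0, 0, 0], [0, 0, 0], 0]
    - [[0, 0, 0], [0, 0, 0], 0]
    - [[0, 0, 0], [0, 0, 0], 0]
    - [[0, 0, 0], [0, 0, 0], 0]
    - [[0, 0, 0], [0, 0, 0], 0]
    - [[0, 0, 0], [0, 0, 0], 0]
    - [[0, 0, 0], [0, 0, 0], 0]
    - [[0, 0, 0], [0, 0, 0], 0]
    - [[0, 0, 0], [0, 0, 0], 0]

```text
t: 63.0
tool_pos: [522.5, 40.9, 187.5]
eef_rot: [-3.14, 0.088, 0.0]
force: [-0.5, -0.5, -2.6]
width: 31.5
finger_force: 35.0
```

Request:
play_rows:
  motion:
    - [[0, 0, 0], [0, 0, 0], 0]
    - [[0, 0, 0], [0, 0, 0], 0]
    - [[0, 0, 0], [0, 0, 0], 0]

```text
t: 63.38
tool_pos: [522.5, 40.9, 187.5]
eef_rot: [3.14, -0.088, -0.0]
force: [1.0, 0.2, -2.5]
width: 31.7
finger_force: 35.0
```

Run:
```python
from h import *
p,W=wrist();save(p,"w17.png");cases(W);plan([425.2,-312.3,218],0.19)
for d in env.pinpoint(p,"case_shortest_label")[:6]:
    a=np.round(d["at"]).astype(int);print(round(d["p"],2),a,W[a[1],a[0]].round(1),fix(W[a[1],a[0]]))
```

```text
tallest bench [624.6 -74.7  81.4  59.6  -3.9  70.4] fix [ 15.9 -51.8]
tall bench [637.9 144.5  83.7  59.2  -2.9  60.3] fix [ 17.  167.8]
short bench [632.6  35.   84.2  59.4  -3.3  50.4] fix [17.8 58.1]
tallest plate [ 618.2 -184.1   81.9   62.6   -2.7   80.3] fix [  15.6 -161.4]
tall plate [624.3 -74.4  82.5  60.7  -3.6  70.3] fix [ 15.6 -51.5]
short plate [638.  144.6  84.1  60.7  -2.8  60.2] fix [ 17.  167.9]
shortest plate [632.2  35.1  85.3  60.7  -3.4  50.2] fix [17.4 58.3]
at [522.5  40.9 187.5] yaw -0.0561 turn_z -0.1175 shift [-0.3246  0.6569 -0.061 ] min rows 7
0.73 [314 200] [544.   39.3 188.4] [-70.9  57.5]
0.57 [315  64] [624.3  33.7  49.7] [ 9.6 56.4]
```

Request:
play_rows:
  motion:
    - [[0, 0, -0.03], [0, 0, -0.039], 0]
    - [[0, 0, -0.031], [0, 0, -0.04], 0]
    - [[0, 0, 0], [0, 0, -0.04], 0]
    - [[-0.015, 0.03, 0], [0, 0, 0], 0]
    - [[-0.035, 0.07, 0], [0, 0, 0], 0]
    - [[-0.04, 0.081, 0], [0, 0, 0], 0]
    - [[-0.04, 0.081, 0], [0, 0, 0], 0]
    - [[-0.04, 0.081, 0], [0, 0, 0], 0]
    - [[-0.04, 0.081, 0], [0, 0, 0], 0]
    - [[-0.04, 0.081, 0], [0, 0, 0], 0]
    - [[-0.035, 0.071, 0], [0, 0, 0], 0]
    - [[-0.025, 0.051, 0], [0, 0, 0], 0]
    - [[-0.015, 0.03, 0], [0, 0, 0], 0]
    - [[0, 0, 0], [0, 0, 0], 0]
    - [[0, 0, 0], [0, 0, 0], 0]
    - [[0, 0, 0], [0, 0, 0], 0]

```text
t: 65.47
tool_pos: [426.4, -311.8, 218.1]
eef_rot: [-3.127, -0.305, -0.0]
force: [0.4, -1.1, -3.1]
width: 31.6
finger_force: 35.0
```

Run:
```python
from h import *
p,W=wrist();save(p,"w18.png")
print("pad",rect(W,5,11,(340,500,-400,-230)));plan([425.2,-312.3,89.5],0.19)
```

```text
pad [ 425.4 -312.6  128.   100.3   11.1    7.9 1227. ]
at [ 426.4 -311.9  218.2] yaw 0.1942 turn_z 0.002 shift [-0.0025  0.0003  0.2573] min rows 3
```

Request:
play_rows:
  motion:
    - [[-0.002, 0, 0.04], [0, 0, 0], 0]
    - [[0, 0, 0.07], [0, 0, 0], 0]
    - [[0, 0, 0.07], [0, 0, 0], 0]
    - [[0, 0, 0.045], [0, 0, 0], 0]
    - [[0, 0, 0.02], [0, 0, 0], 0]
    - [[0, 0, 0.008], [0, 0, 0], 0]
    - [[0, 0, 0.004], [0, 0, 0], 0]
    - [[0, 0, 0.003], [0, 0, 0], 0]
    - [[0, 0, 0], [0, 0, 0], 0]

```text
t: 66.65
tool_pos: [425.2, -313.0, 88.3]
eef_rot: [3.126, 0.303, 0.001]
force: [-0.4, 0.0, -2.0]
width: 31.8
finger_force: 35.0
```

Request:
play_rows:
  motion:
    - [[0, 0, 0.002], [0, 0, 0], 0]
    - [[0, 0, 0], [0, 0, 0], 0]

```text
t: 66.9
tool_pos: [425.4, -313.2, 88.0]
eef_rot: [3.126, 0.303, 0.001]
force: [-0.4, -0.5, 4.9]
width: 32.0
finger_force: 35.0
```

Contact. Release, rise straight up, then view everything.

Request:
play_rows:
  motion:
    - [[0, 0, 0], [0, 0, 0], 0.5]
    - [[0, 0, 0], [0, 0, 0], 1]
    - [[0, 0, 0], [0, 0, 0], 1]
    - [[0, 0, 0], [0, 0, 0], 1]
    - [[0, 0, 0], [0, 0, 0], 1]
    - [[0, 0, -0.04], [0, 0, 0], 1]
    - [[0, 0, -0.08], [0, 0, 0], 1]
    - [[0, 0, -0.09], [0, 0, 0], 1]
    - [[0, 0, -0.09], [0, 0, 0], 1]
    - [[0, 0, -0.08], [0, 0, 0.03], 1]
    - [[0.03, -0.05, 0], [0, 0, 0.03], 1]
    - [[0.05, -0.09, 0], [0, 0, 0.03], 1]
    - [[0.05, -0.09, 0], [0, 0, 0.03], 1]
    - [[0.05, -0.09, 0], [0, 0, 0], 1]
    - [[0.05, -0.09, 0], [0, 0, 0], 1]
    - [[0.04, -0.09, 0], [0, 0, 0], 1]
    - [[0, 0, 0], [0, 0, 0], 1]
    - [[0, 0, 0], [0, 0, 0], 1]

```text
t: 69.15
tool_pos: [561.0, -64.0, 276.9]
eef_rot: [3.14, -0.091, -0.001]
force: [-0.6, 0.1, -0.1]
width: 87.8
finger_force: 0.0
```

Run:
```python
from h import *
p,W=wrist();save(p,"w19.png");frame(W);cases(W)
print("handle",rect(W,143,153,(330,520,-400,-230)),"head",rect(W,34,50,(330,530,-400,-230)),"pad",rect(W,5,11,(340,500,-400,-230)))
q=env.camera("top");V=cloud(q);print("handle",rect(V,143,153,(330,520,-400,-230)));cases(V)
print(tool()[1]["tool_pos"],tool()[1]["t"])
```

```text
fence top [ 663.6  -24.7  441.    61.2   86.8   33.9 5955. ]
stop fix [ 30.  103.4] 614
stop fix [29.2 -9.2] 914
stop fix [  29.8 -121.4] 1100
tallest bench [627.6 -75.   88.2  59.4  -3.2  70.4] fix [ 19.  -51.9]
tall bench [640.9 144.   88.1  59.5  -3.7  60.4] fix [ 20.  167.5]
short bench [634.7  35.   87.6  58.   -3.1  50.4] fix [19.8 58.3]
tallest plate [ 622.2 -184.7   89.6   61.1   -2.9   80.2] fix [  19.7 -161.8]
tall plate [628.1 -75.   89.5  60.1  -3.1  70.2] fix [ 19.4 -51.9]
short plate [640.9 144.5  88.5  60.7  -3.9  60.2] fix [ 20.  167.9]
shortest plate [634.4  34.8  89.8  60.1  -3.5  50.1] fix [19.6 58.1]
handle [ 442.6 -319.6    6.3    1.3   88.   143.8    7. ] head [ 433.4 -310.6  113.5   55.5   10.6   43.8 1681. ] pad [ 426.  -311.9  129.4  100.4   11.8    8.1 2053. ]
handle [ 425.9 -315.    33.    28.9   10.9  147.9  131. ]
[560.82522907 -64.73954895 277.05315104] 69.25
```

View pics/w19.png

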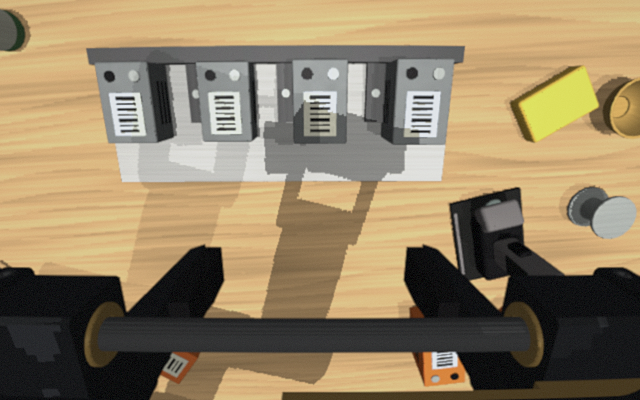

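The four cases, at (130,105), (228,103), (320,103) and (420,103), are flush in their bays. The scanner at (495,235) stands upright on the pad.

```bash
python3 -c "
from bench import env
print(env.finish_job())"
```

```text
the job is handed in; nothing more can be done
None
```

All four cases measured flush in their bays, their labels were scanned from tallest to lowest, the scanner stands upright on the middle of its pad, and the job is handed in; no verdict came back.

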